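# Top up the heat-spreader magazine and lock it under the suction head

### The arm

A 7-joint arm with a two-finger parallel gripper is mounted at the origin on the work surface. World frame = base frame: x ahead of the robot, y to its left, z up, the work surface at z = 0. Lengths are in m, angles in rad, forces in N, time in s.
With the tool pointing down it reaches from about 0.4 to 0.85 m from the base axis. Payload 4.5 kg.
Tool frame: the origin (TCP) lies between the finger pads; the fingertips stand r.tip_reach ahead of it and the grasp point (between the pads) lies 11 mm behind it (r.tip_reach is the distance from the TCP to the fingertips, in m); z points along the fingers, y is the line along which they close (so a half turn about z gives the same grasp; the last joint's range is limited). The gripper opens to 88 mm and grips with 3 to 60 N. Pads are 18 mm wide; open, the fingers measure 123 mm over their backs; the gripper's body (75 mm by 187 mm) begins 45 mm behind the grasp point.
Start: joints at [-1.259, 0.689, -0.195, 1.565, 0.157, 0.902, -0.215], TCP at [0.171, 0.601, 0.247] pointing down, gripper open.
Joint ranges: [-3.01, 3.01], [-0.46, 2.08], [-1.47, 1.51], [0.13, 2.56], [-1, 4.14], [0.04, 2.09], [-2.66, 2.66]. Speed limits (rad/s): [2.57, 2.57, 3.14, 3.14, 3.14, 3.14, 3.14].

### API

Orientations are given as a unit quaternion [x, y, z, w].
In Python, from plant import r, vision, workorder gives the robot as it stands.
- The arm moves only by the tool drive_tool, never from a script. Its argument "targets" is a list of rows, each an object of numbers: "tx", "ty", "tz": the shift along the world's x, y, z in units of 0.03 m (1.0 is 0.03 m); "wx", "wy", "wz": the turn, a rotation vector about the world's x, y, z in units of 60 degrees (1.0 is 60 degrees); "claw": the opening, from -1 (shut) to 1 (fully open). A call has exactly 8 rows; each row shifts and turns the commanded pose from where the row before left it; what a row does not reach is not made up. A row lasts 1/10 s, in which the tool goes at most 50 mm and 8.59 degrees, less where a joint would pass 70% of its speed; a pose out of reach is approached as far as the arm can. A call with a number of a shift or a turn outside -1 to 1 is refused whole. A call with a gripper value outside its range is refused whole. The fingers move at their own pace and stop on an object; "force" is the grip in N (left out, the last holds). Time passes only in rows, so rows that do not move let the fingers close, or fill a call up. It gives the time, the measured TCP pose, the force, the opening and the grip force at its end, in the units of the state.
- r.get_state(): the state, without advancing time (a new reading comes with each control period).
- vision.snapshot(name): name is "scene" or "top" or "wrist"; returns a dict with "image" (420x560x3 uint8, blue, green, red), "range_z" (420x560 float32, m along the optical axis (not along the pixel's ray), 0 where there is no reading), "K" (3x3 intrinsics, pixels), "cam_to_world" (4x4, takes a point from camera to world coordinates). Camera axes: x right, y up, looking along -z (the intrinsics and any distortion apply to the point x, -y, -z); pixel columns grow to the right and rows downward; lengths in m; the calibration is good to about 2 mm. The wrist camera is an equidistant fisheye: a pixel r from the principal point sees the ray r / f radians off the axis. A picture is of the moment at which its call begins.
- workorder.finish_job(): hands the job in; it is judged then, once.
The state is a dict: "clock": time; "q": joint angles; "qd": joint speeds; "joint_torque": joint torques, N m; "tool_pos": TCP position; "eef_rot": TCP orientation; "contact_force": force on the tool from outside, world axes, zero at the start; "moment": the same for the moment, N m; "opening": opening from 0.0 (shut) to 1.0 (fully open); "finger_force": force on a finger pad.
Only numpy, scipy, OpenCV 4.12 (cv2) and the standard library are available. Lean on these libraries where they do the work, as an engineer would, in place of code of your own. Each camera call takes 0.05 s, during which the arm holds its last target. There are 200 camera calls.

### The job

Press the loose square heat-spreader plate down into the magazine on top of the two already there, until both spring catches snap over it, and let it go. Then pull the T-handle lock plunger, twist it clockwise so that it stays out by itself, swing the magazine by its upright handle round to the stop under the suction head, and twist the plunger back so that its pin drops fully home and locks the magazine there. Leave the other things on the bench where they are.

Things in the scene. Friction and masses are not known exactly. Their poses are not given: they have to be found in the camera images.
- dispenser: the fixed dispenser: a grey base plate 375 x 230 x 12 mm with a round swivel; origin on the vertical swivel axis at bench level, z up. The lock plunger stands on its -x side; the magazine starts at its loading place on the +y side and works 75 degrees further clockwise (seen from above), under the suction head
- axis (a point): point on the vertical swivel axis, 58 mm above the bench, on top of the swivel arm; axes as dispenser
- head (a point): lower end of the fixed suction head, 140 mm above the bench, 120 mm from the swivel axis, over the working place (azimuth 15 degrees from dispenser's x towards y). It hangs from a beam 179 to 205 mm (its hose to 225 mm) above the bench, whose column stands behind it, 230 mm from the axis
- mouth (a point): centre of the magazine's mouth, level with the flat undersides of its catches: 110 mm above the bench, 120 mm from the swivel axis, moving with the swivel; y points away from the axis, z up. Eight upright rods 6 mm thick, round tops 14 mm above here, guide a 50 mm plate with 1.25 mm play each side. The +y and -y sides are open for fingers: 32 mm clear between rods, down to 50 mm below here
- catch (a point): tip of the spring catch on the +x side of mouth (its twin is on the -x side): a dark steel hook 10 mm wide that overhangs a plate's edge by 3 mm, flat below, sloping above, from 12.5 mm over the flat down to the tip. A plate pressed down spreads both catches, which snap back over it. Getting past them and the follower takes about 8 N
- follower_top (a point): top of the spring follower in the magazine. Two plates like the loose one lie on it, pressed up against the catches by 4 N; a third has to go 10 mm down below mouth's level, plus about 1 mm, to be caught. The follower can go down 26 mm in all
- plate: the loose heat-spreader plate: plain aluminium, 50 x 50 x 10 mm, about 67 g, lying flat on the bench; origin at the centre of its underside, z up, x and y along its sides
- tbar (a point): centre of the plunger's black T-handle: a bar 44 mm long (x), 12 mm wide (y), 14 mm high (z), turning with it. z is the plunger's axis, pointing outwards (the way to pull), leaning 30 degrees from vertical away from the swivel. A neck 9 mm thick is below the bar. Grip it across its 12 mm width with the tool along the axis
- crown (a point): centre of the fixed steel crown's rim, 20 mm across, on the plunger axis, 27.5 mm below tbar while the pin is home; a slot across it takes the handle's cross pin
- pull (a joint): how far the plunger is pulled out along its axis, m: 0 with the pin home in a notch of the index plate (start); 0.0122 when it rests, twisted, on its crown; at most 0.017; about 0.008 when the pin rides on the plate between notches. A spring draws it in with 6 N at home, 10 N at the crown. Below 0.0122 it cannot be twisted
- twist (a joint): turn of the T-handle, rad: 0 with its cross pin in the slot of the crown (start); grows clockwise, looking in along the axis at the handle; stop at 1.22. From about 0.5 on, the plunger stays out by itself; turned back to 0 it springs in
- swing (a joint): turn of the swivel with the magazine, rad: 0 at the loading place (start), grows clockwise seen from above, 1.309 at the working place; stops 0.008 beyond each. At both places a notch meets the plunger's pin (0.75 mm play each side at 53 mm radius, rounded pin tip). It turns with about 1.5 N at the handle and stays where it is left
- handle (a point): the swivel's upright round black handle, 18 mm thick, from 68 to 128 mm above the bench, 100 mm from the swivel axis, turning with the swivel; this point is on its centre line, 105 mm above the bench. It starts at azimuth -40 degrees from dispenser's x and ends at -115 degrees
- heatsink: bystander: black finned heat sink 46 x 46 x 30 mm
- jar: bystander: white jar, 52 mm wide, 45 mm high
- screwdriver: bystander: screwdriver 190 mm long, lying
- scanner: bystander: dark hand-held bar-code scanner, lying, about 170 x 100 x 50 mm
- tape: bystander: roll of tape 92 mm wide, 24 mm high
- caliper: bystander: digital caliper 155 mm long, lying
- tweezers: bystander: steel tweezers 125 mm long, lying
Things that resemble listed ones, but are neither listed nor needed, are in the scene too. Leave any green or red look-alike of the plate alone.

How it is judged:
On the way, in this order (a step that is already met when the one before it is completed fails the run):
1. the plate is in the magazine with its top under both catches (z of plate in the frame of mouth between -0.014 and -0.0085 m and horizontal distance between plate and mouth below 0.0035 m and angle between plate's own z axis and vertical below 0.1 rad), for 0.3 s.
2. the plunger is pulled and twisted so that it stays out, with the magazine still at the loading place (value of joint pull above 0.0105 m and value of joint twist above 0.3 rad and value of joint swing below 0.1 rad), for 0.3 s.
3. the magazine is swung to the stop under the suction head with the plunger still out (value of joint swing above 1.28 rad and value of joint pull above 0.0105 m), for 0.2 s.
At the end, for the whole second after the job is handed in: the swivel stands at 1.309 rad (1.28 to 1.335) with the plunger fully home (pulled less than 2 mm, twisted less than 0.25 rad); the plate is at rest in the magazine, flat, within 3.5 mm of its centre, its underside 8.5 to 14 mm below the undersides of the catches (all of step 1 and value of joint swing between 1.28 and 1.335 rad and value of joint pull below 0.002 m and value of joint twist below 0.25 rad and linear speed of plate below 0.02 m/s); the robot touches nothing.
It fails at once if one of the other things on the bench is moved by more than 30 mm (distance of any of heatsink, jar, screwdriver, scanner, tape, caliper, tweezers from where it was at the start of the episode above 0.03 m).
It also fails if it takes over 72 s, if anything falls off the work surface, if the arm or the gripper's body presses on something with over 40 N, if the wrist force passes 120 N, or if a joint passes its speed limit or range.

## Working session

There is one attempt and no reset: what is moved stays moved. The work goes in short steps, Python scripts to look and compute and a tool call to move; the robot and the scene stay as the last step left them, time stands still between calls to the robot, and variables do not carry over. Pictures are saved under pics/ and viewed, at most 10 in all, crops included, and the job is handed in when it is done.

Besides the shell and the picture viewer there is one more tool, called after "Request:" by a JSON object that holds its "name" and its "arguments". drive_tool: Moves the arm, as the interface text tells. Its arguments: {"type":"object","properties":{"targets":{"type":"array","items":{"type":"object","properties":{"tx":{"type":"number"},"ty":{"type":"number"},"tz":{"type":"number"},"wx":{"type":"number"},"wy":{"type":"number"},"wz":{"type":"number"},"claw":{"type":"number"}}}},"force":{"type":"number"}},"required":["targets"]}

```bash
ls; mkdir -p pics; cat > h.py <<'E'
import numpy as np, cv2
from plant import r, vision, workorder
def snap(n):
    s=vision.snapshot(n); np.savez(f'{n}.npz',**{k:np.array(v) for k,v in s.items()}); return s
def load(n): return dict(np.load(f'{n}.npz'))
def cloud(s):
    K=s['K'];z=s['range_z'];h,w=z.shape;u,v=np.meshgrid(np.arange(w),np.arange(h))
    x=(u-K[0,2])/K[0,0]*z;y=(v-K[1,2])/K[1,1]*z
    P=np.stack([x,-y,-z,np.ones_like(z)],-1)@s['cam_to_world'].T
    P=P[...,:3].copy();P[z==0]=np.nan;return P
E
python3 - <<'E'
from h import *
a=snap('top');b=snap('scene')
for n,s in(('top',a),('scene',b)):
    cv2.imwrite(f'pics/{n}0.png',cv2.resize(s['image'],(800,600),interpolation=cv2.INTER_CUBIC)); print(n,s['K'].tolist(),s['cam_to_world'].round(3).tolist(),[k for k in s])
print(r.get_state(), r.tip_reach)
E
```

```text
pics
top [[413.2412073140266, 0.0, 281.252984232765], [0.0, 413.2412073140266, 213.40040581933792], [0.0, 0.0, 1.0]] [[-0.003, 0.993, -0.12, 0.342], [-1.0, -0.002, 0.004, -0.019], [0.003, 0.12, 0.993, 1.279], [0.0, 0.0, 0.0, 1.0]] ['image', 'range_z', 'K', 'cam_to_world']
scene [[473.479010609397, 0.0, 283.094910357257], [0.0, 473.479010609397, 207.25327124479648], [0.0, 0.0, 1.0]] [[-0.811, -0.413, 0.414, 1.072], [0.585, -0.566, 0.581, 0.815], [-0.005, 0.713, 0.701, 1.109], [0.0, 0.0, 0.0, 1.0]] ['image', 'range_z', 'K', 'cam_to_world']
{'clock': 0.1, 'q': array([-1.25920772,  0.6898903 , -0.19451339,  1.56620281,  0.15730564,
        0.90252163, -0.2151137 ]), 'qd': array([ 0.00050848, -0.0021029 ,  0.0012829 , -0.00242561, -0.00023867,
        0.00036084, -0.00186679]), 'joint_torque': array([-2.98250729e-03, -5.28498924e+01, -1.27117619e+00, -1.53840172e+01,
       -5.24978538e-02,  1.91927880e-03,  5.16737236e-05]), 'tool_pos': array([0.1712914 , 0.6005054 , 0.24600611]), 'eef_rot': array([ 1.38420192e-01,  9.90373255e-01, -8.14230665e-04, -4.80150560e-05]), 'contact_force': array([-0.21835477, -0.03007668, -0.12257107]), 'moment': array([ 0.00934622, -0.01998082, -0.00054406]), 'finger_force': 0.0, 'opening': 1.0001182748697246} 0.008
```

View pics/top0.png

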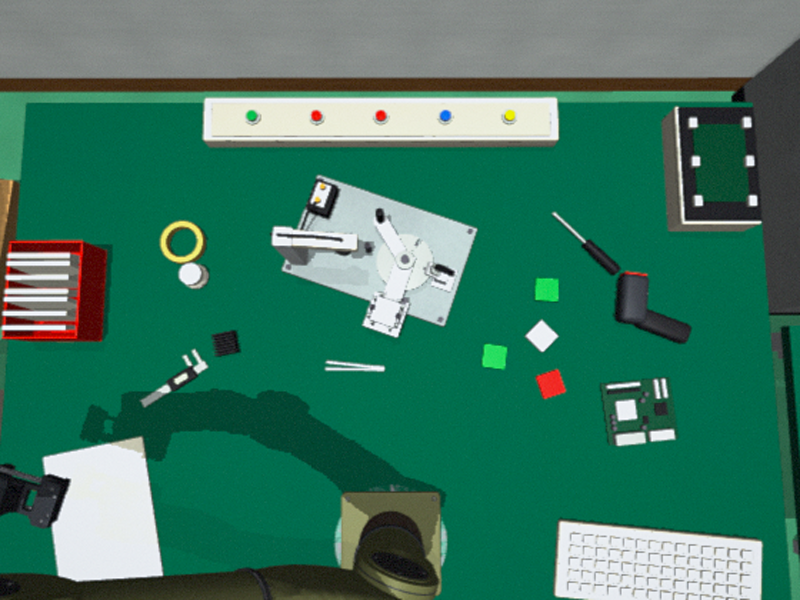

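View pics/scene0.png

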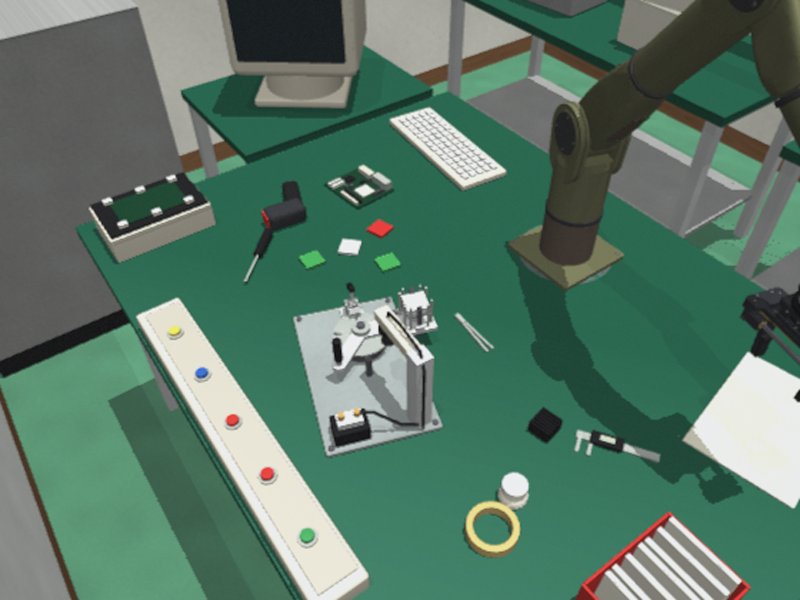

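The top view shows the magazine at px (385,312) of 800x600, the swivel at (405,260), the T-handle at (442,270), the upright handle at (380,215) and the suction head near (350,240). Plate candidates are white (541,335), red (551,384), and green (547,289) and (495,356). The plain aluminium one is the white/silver one; I'll confirm it in a crop and measure.

```bash
python3 - <<'E'
from h import *
s=load('top');P=cloud(s);im=s['image'];hsv=cv2.cvtColor(im,cv2.COLOR_BGR2HSV)
# plate
x0,y0,x1,y1=360,215,400,256
sub=(hsv[...,1]<60)&(hsv[...,2]>120);m=np.zeros(sub.shape,np.uint8);m[y0:y1,x0:x1]=sub[y0:y1,x0:x1]
Q=P[m>0];print('plate n',m.sum(),'z',np.nanmedian(Q[:,2]))
def on_plane(s,uv,z):
    K=s['K'];uv=np.atleast_2d(uv).astype(float);d=np.c_[(uv[:,0]-K[0,2])/K[0,0],-(uv[:,1]-K[1,2])/K[1,1],-np.ones(len(uv))]@s['cam_to_world'][:3,:3].T
    c=s['cam_to_world'][:3,3];return c+d*((z-c[2])/d[:,2])[:,None]
c,_=cv2.findContours(m,cv2.RETR_EXTERNAL,cv2.CHAIN_APPROX_NONE);c=max(c,key=cv2.contourArea)
W=on_plane(s,c[:,0],0.01)[:,:2];print(cv2.minAreaRect((W*1000).astype(np.float32)))
# base plate rectangle z .012
m=((abs(P[...,2]-.012)<.006)&(hsv[...,1]<70)&(hsv[...,2]>90)).astype(np.uint8);m[:,:190]=0;m[:,340:]=0;m[:110]=0;m[240:]=0
m=cv2.morphologyEx(m,cv2.MORPH_OPEN,np.ones((3,3)))
uv=np.argwhere(m)[:,::-1];W=on_plane(s,uv,0.012)[:,:2];print('base',cv2.minAreaRect((W*1000).astype(np.float32)),len(uv))
crop=np.hstack([cv2.resize(im[115:245,185:345],None,fx=3.2,fy=3.2,interpolation=cv2.INTER_CUBIC),cv2.resize(im[190:290,330:400],(288,416),interpolation=cv2.INTER_CUBIC)]);print(crop.shape)
cv2.imwrite('pics/crop1.png',crop)
b=load('scene')['image'];cv2.imwrite('pics/crop2.png',cv2.resize(b[190:325,200:320],None,fx=4.4,fy=4.4,interpolation=cv2.INTER_CUBIC))
E
```

```text
plate n 280 z 0.00803413326325586
((428.9393005371094, -323.7971496582031), (49.458961486816406, 52.97844314575195), 44.142696380615234)
base ((618.482421875, 24.010406494140625), (372.3784484863281, 229.62022399902344), 70.66805267333984) 4849
(416, 800, 3)
```

View pics/crop1.png

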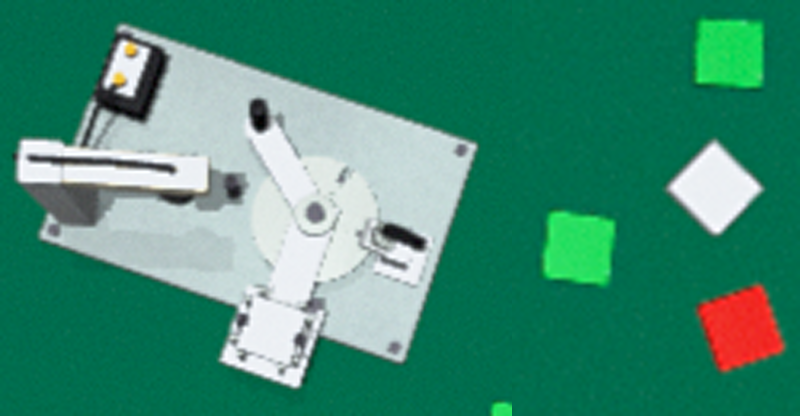

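View pics/crop2.png

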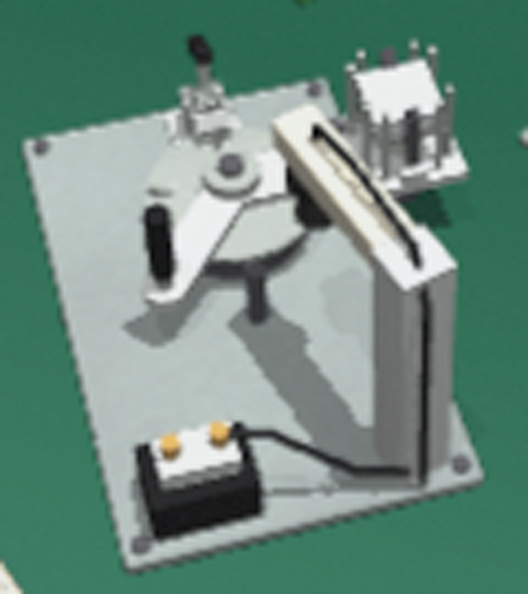

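The crops confirm it: the white/silver diamond at crop px (715,187) is the only plain aluminium square, and the others are green or red. The magazine is at (273,335), the swivel boss at (315,212), the T-bar at (404,236) and the handle top at (259,113). Next I'll refine the dispenser geometry from both cameras.

```bash
cat >> h.py <<'E'
def on_plane(s,uv,z):
    K=s['K'];uv=np.atleast_2d(uv).astype(float);d=np.c_[(uv[:,0]-K[0,2])/K[0,0],-(uv[:,1]-K[1,2])/K[1,1],-np.ones(len(uv))]@s['cam_to_world'][:3,:3].T
    c=s['cam_to_world'][:3,3];return c+d*((z-c[2])/d[:,2])[:,None]
def proj(s,P):
    K=s['K'];c=(np.c_[np.atleast_2d(P),np.ones(len(np.atleast_2d(P)))]@np.linalg.inv(s['cam_to_world']).T)
    return np.c_[K[0,0]*c[:,0]/-c[:,2]+K[0,2],K[1,1]*-c[:,1]/-c[:,2]+K[1,2]]
E
python3 - <<'E'
from h import *
yaw=np.radians(70.67);
for n,bb in(('top',(190,340,110,250)),('scene',(200,320,185,330))):
    s=load(n);P=cloud(s);hsv=cv2.cvtColor(s['image'],cv2.COLOR_BGR2HSV);V=hsv[...,2]
    box=np.zeros(V.shape,bool);box[bb[2]:bb[3],bb[0]:bb[1]]=1
    # white arm at z 58: fit swivel; mag plate top
    z=P[...,2]
    for nm,m in (('mag white .10-.117',box&(z>.098)&(z<.117)&(V>140)&(P[...,0]<.56)),
      ('rods >.117',box&(z>.117)&(z<.135)&(P[...,0]<.56)),
      ('dark z>.06 tbar/handle',box&(z>.06)&(V<60)&(z<.14))):
        Q=P[m]; 
        if nm.startswith('dark'):
            l,lab=cv2.connectedComponents(m.astype(np.uint8))
            for i in range(1,l):
                q=P[lab==i]
                if len(q)>8: print(n,nm,len(q),q.mean(0).round(4),q.min(0).round(3),q.max(0).round(3))
        else: print(n,nm,len(Q),Q.mean(0).round(4),Q.min(0).round(3),Q.max(0).round(3),'rect',cv2.minAreaRect((Q[:,:2]*1000).astype(np.float32)))
# boss circle
s=load('top');P=cloud(s);print(P[178:185,280:288,2].round(3)); print(on_plane(s,[[283.4,181.2]],.064))
print(P[178:185,280:288].reshape(-1,3).mean(0))
E
```

```text
top mag white .10-.117 312 [0.4713 0.0101 0.1086] [ 0.442 -0.026  0.098] [0.504 0.04  0.116] rect ((471.51513671875, 6.098915100097656), (57.89118576049805, 53.990543365478516), 73.67180633544922)
top rods >.117 45 [ 0.4756 -0.0008  0.1206] [ 0.435 -0.1    0.117] [0.559 0.045 0.127] rect ((511.4845886230469, -20.64068603515625), (70.72238159179688, 170.67364501953125), 53.130645751953125)
top dark z>.06 tbar/handle 14 [0.6942 0.1669 0.0751] [0.685 0.159 0.07 ] [0.703 0.173 0.079]
top dark z>.06 tbar/handle 31 [0.6659 0.0214 0.115 ] [0.662 0.017 0.08 ] [0.674 0.026 0.129]
top dark z>.06 tbar/handle 42 [ 0.5561 -0.1074  0.1098] [ 0.547 -0.125  0.096] [ 0.565 -0.092  0.12 ]
scene mag white .10-.117 189 [0.4726 0.0095 0.1102] [ 0.442 -0.021  0.102] [0.505 0.039 0.116] rect ((473.4308776855469, 10.98958969116211), (57.01838302612305, 54.880577087402344), 75.51187896728516)
scene rods >.117 52 [0.4761 0.0064 0.1212] [ 0.436 -0.095  0.117] [0.559 0.049 0.127] rect ((512.4769287109375, -15.392356872558594), (69.7425765991211, 170.19187927246094), 51.775733947753906)
scene dark z>.06 tbar/han
[... 194 characters left out ...]
r/handle 78 [0.6749 0.0274 0.107 ] [0.666 0.016 0.073] [0.68  0.033 0.132]
scene dark z>.06 tbar/handle 19 [0.6128 0.2255 0.0972] [0.61  0.219 0.061] [0.614 0.228 0.136]
scene dark z>.06 tbar/handle 18 [0.6917 0.1716 0.075 ] [0.674 0.159 0.063] [0.705 0.183 0.084]
[[0.072 0.069 0.071 0.074 0.067 0.067 0.07  0.071]
 [0.07  0.073 0.075 0.076 0.073 0.08  0.069 0.071]
 [0.071 0.073 0.077 0.079 0.077 0.072 0.077 0.071]
 [0.07  0.072 0.074 0.074 0.076 0.078 0.072 0.067]
 [0.069 0.073 0.074 0.074 0.073 0.075 0.075 0.069]
 [0.066 0.071 0.077 0.073 0.076 0.076 0.068 0.067]
 [0.069 0.069 0.068 0.078 0.071 0.067 0.067 0.074]]
[[ 0.58628695 -0.03047453  0.064     ]]
[ 0.58524832 -0.03069848  0.07219594]
```

Request:
{"name": "drive_tool", "arguments": {"targets": [{"tx":1,"ty":-0.8,"wz":-0.125,"claw":1},{"tx":1,"ty":-0.8,"wz":-0.125,"claw":1},{"tx":1,"ty":-0.8,"wz":-0.125,"claw":1},{"tx":1,"ty":-0.8,"wz":-0.125,"claw":1},{"tx":1,"ty":-0.8,"wz":-0.125,"claw":1},{"tx":1,"ty":-0.8,"wz":-0.125,"claw":1},{"tx":1,"ty":-0.8,"wz":-0.125,"claw":1},{"tx":1,"ty":-0.8,"wz":-0.125,"claw":1}]}}

```text
validation failed for argument at $.ta...
```

Request:
{"name": "drive_tool", "arguments": {"targets": [{"tx":0.08,"ty":-1,"wz":-0.125,"claw":1},{"tx":0.08,"ty":-1,"wz":-0.125,"claw":1},{"tx":0.08,"ty":-1,"wz":-0.125,"claw":1},{"tx":0.08,"ty":-1,"wz":-0.125,"claw":1},{"tx":0.08,"ty":-1,"wz":-0.125,"claw":1},{"tx":0.08,"ty":-1,"wz":-0.125,"claw":1},{"tx":0.08,"ty":-1,"wz":-0.125,"claw":1},{"tx":0.08,"ty":-1,"wz":-0.125,"claw":1}]}}

```text
validation failed for argument at $.ta...
```

Request:
{"name": "drive_tool", "arguments": {"targets": [{"tx":1.0,"ty":-0.8,"tz":0.0,"wx":0.0,"wy":0.0,"wz":-0.125,"claw":1.0},{"tx":1.0,"ty":-0.8,"tz":0.0,"wx":0.0,"wy":0.0,"wz":-0.125,"claw":1.0},{"tx":1.0,"ty":-0.8,"tz":0.0,"wx":0.0,"wy":0.0,"wz":-0.125,"claw":1.0},{"tx":1.0,"ty":-0.8,"tz":0.0,"wx":0.0,"wy":0.0,"wz":-0.125,"claw":1.0},{"tx":1.0,"ty":-0.8,"tz":0.0,"wx":0.0,"wy":0.0,"wz":-0.125,"claw":1.0},{"tx":1.0,"ty":-0.8,"tz":0.0,"wx":0.0,"wy":0.0,"wz":-0.125,"claw":1.0},{"tx":1.0,"ty":-0.8,"tz":0.0,"wx":0.0,"wy":0.0,"wz":-0.125,"claw":1.0},{"tx":1.0,"ty":-0.8,"tz":0.0,"wx":0.0,"wy":0.0,"wz":-0.125,"claw":1.0}]}}

```text
clock: 0.9
tool_pos: [0.4122, 0.4078, 0.2465]
eef_rot: [0.617, 0.787, -0.0, -0.0]
contact_force: [0.1, 0.2, -0.2]
opening: 0.999
finger_force: 0.0
```

Request:
{"name": "drive_tool", "arguments": {"targets": [{"tx":0.08,"ty":-1,"tz":0,"wx":0,"wy":0,"wz":-0.125,"claw":1},{"tx":0.08,"ty":-1,"tz":0,"wx":0,"wy":0,"wz":-0.125,"claw":1},{"tx":0.08,"ty":-1,"tz":0,"wx":0,"wy":0,"wz":-0.125,"claw":1},{"tx":0.08,"ty":-1,"tz":0,"wx":0,"wy":0,"wz":-0.125,"claw":1},{"tx":0.08,"ty":-1,"tz":0,"wx":0,"wy":0,"wz":-0.125,"claw":1},{"tx":0.08,"ty":-1,"tz":0,"wx":0,"wy":0,"wz":-0.125,"claw":1},{"tx":0.08,"ty":-1,"tz":0,"wx":0,"wy":0,"wz":-0.125,"claw":1},{"tx":0.08,"ty":-1,"tz":0,"wx":0,"wy":0,"wz":-0.125,"claw":1}]}}

```text
clock: 1.7
tool_pos: [0.4303, 0.1679, 0.2466]
eef_rot: [0.928, 0.373, -0.0, 0.0]
contact_force: [0.9, 0.3, -0.7]
opening: 0.998
finger_force: 0.0
```

Request:
{"name": "drive_tool", "arguments": {"targets": [{"tx":0,"ty":-1,"tz":0,"wx":0,"wy":0,"wz":0,"claw":1},{"tx":0,"ty":-1,"tz":0,"wx":0,"wy":0,"wz":0,"claw":1},{"tx":0,"ty":-1,"tz":0,"wx":0,"wy":0,"wz":0,"claw":1},{"tx":0,"ty":-1,"tz":0,"wx":0,"wy":0,"wz":0,"claw":1},{"tx":0,"ty":-1,"tz":0,"wx":0,"wy":0,"wz":0,"claw":1},{"tx":0,"ty":-0.5,"tz":0,"wx":0,"wy":0,"wz":0,"claw":1},{"tx":0,"ty":0,"tz":0,"wx":0,"wy":0,"wz":0,"claw":1},{"tx":0,"ty":0,"tz":0,"wx":0,"wy":0,"wz":0,"claw":1}]}}

```text
clock: 2.5
tool_pos: [0.4305, 0.0046, 0.2466]
eef_rot: [0.927, 0.375, -0.0, -0.0]
contact_force: [0.6, -0.2, 1.3]
opening: 1.002
finger_force: 0.0
```

```bash
python3 - <<'E'
from h import *
s=snap('wrist');cv2.imwrite('pics/w1.png',cv2.resize(s['image'],(800,600)));print(s['K'].tolist(),s['cam_to_world'].round(4).tolist());print(r.get_state())
E
```

```text
[[325.19226210127806, 0.0, 283.5213038527421], [0.0, 325.19226210127806, 205.4803484079918], [0.0, 0.0, 1.0]] [[0.6964, 0.6825, 0.222, 0.4882], [-0.7177, 0.6625, 0.2146, 0.0607], [-0.0006, -0.3087, 0.9512, 0.3841], [0.0, 0.0, 0.0, 1.0]]
{'clock': 2.55, 'q': array([-0.33004868,  0.46496449,  0.31518934,  2.13809671, -0.2599822 ,
        0.57424203, -0.62659925]), 'qd': array([-0.0138394 ,  0.00202398, -0.00250304, -0.00057445,  0.00198863,
       -0.00150073,  0.00116611]), 'joint_torque': array([ 7.42059220e-01, -3.54652369e+01,  3.43825489e+00, -1.03868625e+01,
       -3.45773326e-03, -3.56024061e-02, -1.56427246e-03]), 'tool_pos': array([0.43055588, 0.00521747, 0.24659551]), 'eef_rot': array([ 9.26632008e-01,  3.75969411e-01, -2.99791013e-05, -3.51501436e-04]), 'contact_force': array([0.38193641, 0.3532894 , 0.27506037]), 'moment': array([-0.00466857,  0.09629288, -0.00975356]), 'finger_force': 0.0, 'opening': 1.0024893112926396}
```

View pics/w1.png

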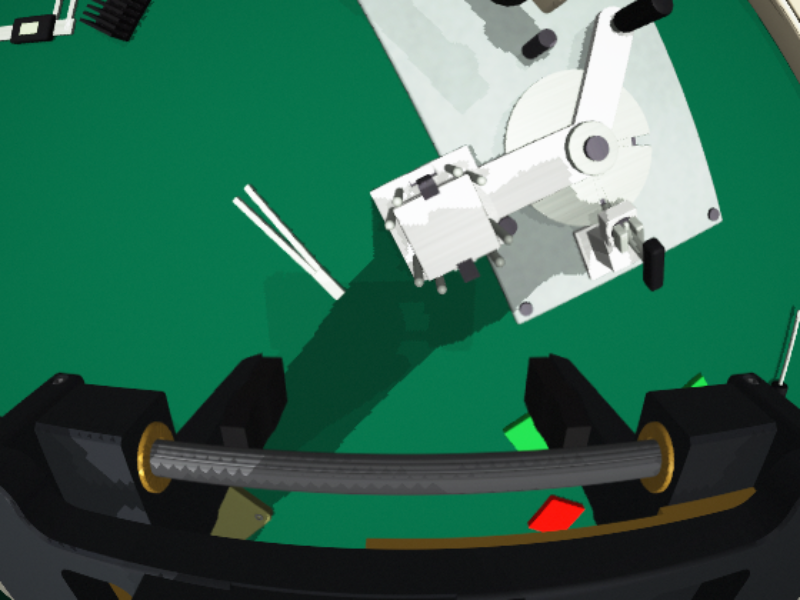

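Wrist view: eight rod tops at about (460,170), (483,180), (397,195), (390,226), (507,238), (499,262), (418,283), (442,288); boss (596,148); T-bar (653,262); handle at (640,12).

```bash
cat >> h.py <<'E'
def fray(s,uv):
    K=s['K'];uv=np.atleast_2d(uv).astype(float);d=(uv-[K[0,2],K[1,2]])/K[0,0];th=np.linalg.norm(d,axis=1,keepdims=True);u=d/np.maximum(th,1e-9)
    c=np.c_[u[:,:1]*np.sin(th),-u[:,1:]*np.sin(th),-np.cos(th)];return c@s['cam_to_world'][:3,:3].T
def fplane(s,uv,z):
    d=fray(s,uv);c=s['cam_to_world'][:3,3];return c+d*((z-c[2])/d[:,2])[:,None]
def fcloud(s):
    z=s['range_z'];h,w=z.shape;u,v=np.meshgrid(np.arange(w),np.arange(h));d=fray(s,np.c_[u.ravel(),v.ravel()])
    f=-s['cam_to_world'][:3,2];P=s['cam_to_world'][:3,3]+d*(z.ravel()/(d@f))[:,None];P[z.ravel()==0]=np.nan;return P.reshape(h,w,3)
E
python3 - <<'E'
from h import *
s=load('wrist');uv=np.array([(460,170),(483,180),(397,195),(390,226),(507,238),(499,262),(418,283),(442,288)])*.7-.15
W=fplane(s,uv,.123)[:,:2];print(W.round(4),W.mean(0),cv2.minAreaRect((W*1000).astype(np.float32)))
P=fcloud(s);V=cv2.cvtColor(s['image'],cv2.COLOR_BGR2HSV)[...,2];z=P[...,2]
box=np.zeros(V.shape,bool);box[100:215,265:365]=1
m=box&(z>.118)&(z<.135);l,lab,st,c=cv2.connectedComponentsWithStats(m.astype(np.uint8))
for i in range(1,l):
    if st[i,4]>4: print('rod',c[i].round(1),st[i,4],P[lab==i].mean(0).round(4))
m=box&(z>.1)&(z<.116)&(V>130);print('platetop',P[m].mean(0).round(4),cv2.minAreaRect((P[m][:,:2]*1000).astype(np.float32)))
print('boss',fplane(s,np.array([[596,148]])*.7-.15,.075),P[100:106,414:420].reshape(-1,3).mean(0))
b2=np.zeros(V.shape,bool);b2[155:215,435:480]=1
m=b2&(z>.08)&(V<70)&(z<.14);q=P[m];print('tbar',m.sum(),q.mean(0).round(4),q.min(0).round(3),q.max(0).round(3))
yaw=np.radians(70.6);xd=np.array([np.cos(yaw),np.sin(yaw)]);yd=np.array([-xd[1],xd[0]]);A=np.array([.586,-.0303])
for n in('top','scene','wrist'):
    t=load(n);T=fcloud(t) if n=='wrist' else cloud(t);V=cv2.cvtColor(t['image'],cv2.COLOR_BGR2HSV)[...,2]
    with np.errstate(all='ignore'): m=(np.hypot(T[...,0]-.557,T[...,1]+.106)<.035)&(T[...,2]>.088)&(T[...,2]<.13)&(V<75)
    q=T[m]; D=np.c_[(q[:,:2]-A)@xd,(q[:,:2]-A)@yd,q[:,2]]
    a=np.array([-.5,0,np.sqrt(3)/2]);e=np.array([np.sqrt(3)/2,0,.5])
    print(n,len(q),'along axis pct',np.percentile(D@a,[5,25,50,75,95]).round(4),'along bar',np.percentile(D@e,[1,50,99]).round(4),'y',np.percentile(D[:,1],[2,50,98]).round(4))
E
```

```text
[[ 0.5007  0.0305]
 [ 0.506   0.0173]
 [ 0.4658  0.0457]
 [ 0.4503  0.0362]
 [ 0.4928 -0.0169]
 [ 0.4796 -0.024 ]
 [ 0.4372  0.0011]
 [ 0.4449 -0.0113]] [0.4721879  0.00981511] ((471.97808837890625, 10.773658752441406), (60.64545440673828, 58.8406982421875), 68.82588958740234)
rod [319.8 120.2] 43 [0.4988 0.0308 0.1225]
rod [336.5 126.1] 39 [0.5051 0.0178 0.122 ]
rod [299.  130.2] 69 [0.4812 0.0368 0.1207]
rod [277.9 140.6] 47 [0.4634 0.0432 0.1225]
rod [272.1 156.7] 45 [0.4505 0.0373 0.1221]
rod [355.2 167.2] 40 [ 0.4926 -0.0179  0.1221]
rod [349.1 182.6] 44 [ 0.4799 -0.0239  0.122 ]
rod [329.  192.1] 88 [ 0.4621 -0.0181  0.1204]
rod [292.9 196.7] 45 [0.4381 0.0013 0.122 ]
rod [309.  202.1] 44 [ 0.4442 -0.0117  0.122 ]
platetop [0.4718 0.0098 0.1095] ((469.8980407714844, 12.636245727539062), (58.69639587402344, 57.75120544433594), 67.99712371826172)
boss [[ 0.58403344 -0.0298813   0.075     ]] [ 0.58407185 -0.0286376   0.07553067]
tbar 479 [ 0.5555 -0.1066  0.1089] [ 0.545 -0.13   0.08 ] [ 0.567 -0.09   0.12 ]
top 48 along axis pct [0.1296 0.1344 0.1366 0.1378 0.1404] along bar [-0.0384 -0.0146 -0.0001] y [-0.0029  0.0026  0.0073]
scene 28 along axis pct [0.1275 0.1313 0.1362 0.1382 0.1389] along bar [-0.0398 -0.0074  0.0046] y [-0.0042 -0.0001  0.0047]
wrist 478 along axis pct [0.1281 0.1325 0.1372 0.1386 0.1394] along bar [-0.0412 -0.0153  0.0001] y [-0.0035  0.0045  0.0075]
```

Request:
{"name": "drive_tool", "arguments": {"targets": [{"tx":-0.1,"ty":-1,"tz":0,"wx":0,"wy":0,"wz":0,"claw":1},{"tx":-0.1,"ty":-1,"tz":0,"wx":0,"wy":0,"wz":0,"claw":1},{"tx":-0.1,"ty":-1,"tz":0,"wx":0,"wy":0,"wz":0,"claw":1},{"tx":-0.1,"ty":-1,"tz":0,"wx":0,"wy":0,"wz":0,"claw":1},{"tx":-0.1,"ty":-1,"tz":0,"wx":0,"wy":0,"wz":0,"claw":1},{"tx":-0.1,"ty":-1,"tz":0,"wx":0,"wy":0,"wz":0,"claw":1},{"tx":-0.1,"ty":-1,"tz":0,"wx":0,"wy":0,"wz":0,"claw":1},{"tx":-0.1,"ty":-1,"tz":0,"wx":0,"wy":0,"wz":0,"claw":1}]}}

```text
clock: 3.35
tool_pos: [0.4073, -0.2356, 0.2466]
eef_rot: [0.926, 0.377, 0.0, -0.0]
contact_force: [0.3, -0.2, 1.2]
opening: 0.997
finger_force: 0.0
```

Request:
{"name": "drive_tool", "arguments": {"targets": [{"tx":-0.1,"ty":-1,"tz":0,"wx":0,"wy":0,"wz":0,"claw":1},{"tx":-0.1,"ty":-1,"tz":0,"wx":0,"wy":0,"wz":0,"claw":1},{"tx":0,"ty":-0.8,"tz":0,"wx":0,"wy":0,"wz":0,"claw":1},{"tx":0,"ty":-0.4,"tz":0,"wx":0,"wy":0,"wz":0,"claw":1},{"tx":0,"ty":0,"tz":0,"wx":0,"wy":0,"wz":0,"claw":1},{"tx":0,"ty":0,"tz":0,"wx":0,"wy":0,"wz":0,"claw":1},{"tx":0,"ty":0,"tz":0,"wx":0,"wy":0,"wz":0,"claw":1},{"tx":0,"ty":0,"tz":0,"wx":0,"wy":0,"wz":0,"claw":1}]}}

```text
clock: 4.15
tool_pos: [0.401, -0.3305, 0.2467]
eef_rot: [0.927, 0.376, 0.0, -0.0]
contact_force: [-0.1, 0.7, 0.4]
opening: 0.995
finger_force: 0.0
```

```bash
python3 - <<'E'
from h import *
s=snap('wrist');P=fcloud(s);hsv=cv2.cvtColor(s['image'],cv2.COLOR_BGR2HSV)
m=((hsv[...,1]<60)&(hsv[...,2]>120)&(np.hypot(P[...,0]-.429,P[...,1]+.324)<.045)).astype(np.uint8)
print('n',m.sum(),P[m>0].mean(0))
c,_=cv2.findContours(m,cv2.RETR_EXTERNAL,cv2.CHAIN_APPROX_NONE);c=max(c,key=cv2.contourArea)
W=fplane(s,c[:,0],.01)[:,:2];print(cv2.minAreaRect((W*1000).astype(np.float32)),c[:,0].mean(0))
# neighbours: nearest other coloured squares
st=r.get_state();print(st['clock'],st['tool_pos'],st['eef_rot'],st['q'].round(2))
E
```

```text
n 7075 [ 0.42513893 -0.32113106  0.23921572]
((267.9061584472656, -544.7471923828125), (40.75771713256836, 471.6851806640625), 44.230125427246094) [324.32234957 330.99283668]
4.2 [ 0.40090478 -0.3307817   0.24678548] [ 9.26587594e-01  3.76078896e-01  1.34309591e-04 -2.77399493e-04] [ 0.44  0.56  0.25  1.89 -0.21  0.71  0.02]
```

```bash
python3 - <<'E'
from h import *
s=load('wrist');P=fcloud(s);hsv=cv2.cvtColor(s['image'],cv2.COLOR_BGR2HSV)
m=((hsv[...,1]<60)&(hsv[...,2]>110)&(np.hypot(P[...,0]-.429,P[...,1]+.324)<.045)&(P[...,2]<.03)).astype(np.uint8)
print('n',m.sum(),P[m>0].mean(0))
c,_=cv2.findContours(m,cv2.RETR_EXTERNAL,cv2.CHAIN_APPROX_NONE);c=max(c,key=cv2.contourArea)
W=fplane(s,c[:,0],.01)[:,:2];print(cv2.minAreaRect((W*1000).astype(np.float32)),c[:,0].mean(0))
col=(hsv[...,1]>150)&((hsv[...,0]<8)|((hsv[...,0]<65)&(hsv[...,2]>150)))&(P[...,2]<.03)
q=P[col];d=np.hypot(q[:,0]-.428,q[:,1]+.325);e=np.array([np.cos(np.radians(-45.8)),np.sin(np.radians(-45.8))]);f=np.array([-e[1],e[0]])
k=(d<.11);R=(q[k,:2]-[.428,-.325]);k2=abs(R@f)<.02;print('along tool y of neighbours in finger lane',np.sort(np.abs(R[k2]@e))[:5], k2.sum())
E
```

```text
n 1830 [ 0.42889533 -0.32605393  0.00915772]
((428.6579284667969, -326.081787109375), (49.72527313232422, 49.92451858520508), 44.63179016113281) [297.66463415 152.74390244]
along tool y of neighbours in finger lane [] 0
```

Request:
{"name": "drive_tool", "arguments": {"targets": [{"tx":0.23,"ty":0.04,"tz":-0.9,"wx":0,"wy":0,"wz":0,"claw":1},{"tx":0.23,"ty":0.04,"tz":-0.9,"wx":0,"wy":0,"wz":0,"claw":1},{"tx":0.23,"ty":0.04,"tz":-0.9,"wx":0,"wy":0,"wz":0,"claw":1},{"tx":0.24,"ty":0.04,"tz":-0.9,"wx":0,"wy":0,"wz":0.007,"claw":1},{"tx":0,"ty":0,"tz":-0.9,"wx":0,"wy":0,"wz":0,"claw":1},{"tx":0,"ty":0,"tz":-0.9,"wx":0,"wy":0,"wz":0,"claw":1},{"tx":0,"ty":0,"tz":-0.9,"wx":0,"wy":0,"wz":0,"claw":1},{"tx":0,"ty":0,"tz":-0.9,"wx":0,"wy":0,"wz":0,"claw":1}]}}

```text
clock: 5.0
tool_pos: [0.4289, -0.3267, 0.0298]
eef_rot: [0.925, 0.379, 0.0, 0.0]
contact_force: [0.2, -0.4, 0.0]
opening: 1.0
finger_force: 0.0
```

Request:
{"name": "drive_tool", "arguments": {"targets": [{"tx":0,"ty":0,"tz":-0.34,"wx":0,"wy":0,"wz":0,"claw":1},{"tx":0,"ty":0,"tz":-0.34,"wx":0,"wy":0,"wz":0,"claw":1},{"tx":0,"ty":0,"tz":0,"wx":0,"wy":0,"wz":0,"claw":0},{"tx":0,"ty":0,"tz":0,"wx":0,"wy":0,"wz":0,"claw":-0.4},{"tx":0,"ty":0,"tz":0,"wx":0,"wy":0,"wz":0,"claw":-0.4},{"tx":0,"ty":0,"tz":0,"wx":0,"wy":0,"wz":0,"claw":-0.4},{"tx":0,"ty":0,"tz":0,"wx":0,"wy":0,"wz":0,"claw":-0.4},{"tx":0,"ty":0,"tz":0,"wx":0,"wy":0,"wz":0,"claw":-0.4}], "force": 40}}

```text
clock: 5.8
tool_pos: [0.4287, -0.3273, 0.0109]
eef_rot: [0.926, 0.379, 0.0, 0.0]
contact_force: [-0.5, 0.9, 4.3]
opening: 0.555
finger_force: 40.0
```

Request:
{"name": "drive_tool", "arguments": {"targets": [{"tx":0,"ty":0,"tz":0.8,"wx":0,"wy":0,"wz":0,"claw":-0.4},{"tx":0,"ty":0,"tz":0.8,"wx":0,"wy":0,"wz":0,"claw":-0.4},{"tx":0,"ty":0.9,"tz":0.8,"wx":0,"wy":0,"wz":0,"claw":-0.4},{"tx":0,"ty":0.9,"tz":0.8,"wx":0,"wy":0,"wz":0,"claw":-0.4},{"tx":0,"ty":0.9,"tz":0.8,"wx":0,"wy":0,"wz":0.109,"claw":-0.4},{"tx":0,"ty":0.9,"tz":0.8,"wx":0,"wy":0,"wz":0.109,"claw":-0.4},{"tx":0,"ty":0.9,"tz":0.8,"wx":0,"wy":0,"wz":0.109,"claw":-0.4},{"tx":0,"ty":0.9,"tz":0.8,"wx":0,"wy":0,"wz":0.109,"claw":-0.4}]}}

```text
clock: 6.6
tool_pos: [0.4281, -0.1639, 0.2033]
eef_rot: [0.814, 0.58, -0.0, -0.0]
contact_force: [1.5, -0.5, -1.2]
opening: 0.56
finger_force: 40.0
```

Request:
{"name": "drive_tool", "arguments": {"targets": [{"tx":0.25,"ty":1,"tz":0,"wx":0,"wy":0,"wz":0,"claw":-0.4},{"tx":0.25,"ty":1,"tz":0,"wx":0,"wy":0,"wz":0,"claw":-0.4},{"tx":0.25,"ty":1,"tz":0,"wx":0,"wy":0,"wz":0,"claw":-0.4},{"tx":0.25,"ty":1,"tz":0,"wx":0,"wy":0,"wz":0,"claw":-0.4},{"tx":0.25,"ty":1,"tz":0,"wx":0,"wy":0,"wz":0,"claw":-0.4},{"tx":0.18,"ty":0.8,"tz":0,"wx":0,"wy":0,"wz":0,"claw":-0.4},{"tx":0,"ty":0,"tz":0,"wx":0,"wy":0,"wz":0,"claw":-0.4},{"tx":0,"ty":0,"tz":0,"wx":0,"wy":0,"wz":0,"claw":-0.4}]}}

```text
clock: 7.4
tool_pos: [0.4711, 0.0089, 0.2023]
eef_rot: [0.815, 0.579, -0.0, 0.0]
contact_force: [0.1, -0.8, 0.5]
opening: 0.56
finger_force: 40.0
```

```bash
python3 - <<'E'
from h import *
s=snap('wrist');t=snap('top');S=r.get_state();print(S['clock'],S['tool_pos'],S['eef_rot'],S['contact_force'],S['opening'])
q=S['eef_rot'];n=np.degrees(np.arctan2(q[1],q[0]));print('tool x yaw',2*n)
P=fcloud(s);w=P[((abs(P[...,2]-.2)<.03)&(np.hypot(P[...,0]-.4715,P[...,1]-.009)<.045))];print('plate seen pts',len(w))
im=np.hstack([cv2.resize(s['image'],(480,360)),cv2.resize(t['image'][120:240,190:297],(320,360))]);cv2.imwrite('pics/w2.png',im)
E
```

```text
7.5 [0.47089367 0.00754287 0.20237383] [ 8.16349066e-01  5.77558641e-01 -4.17197436e-04  2.11692036e-04] [ 0.61957924  0.15324394 -1.15022521] 0.559409480502573
tool x yaw 70.55803491994055
plate seen pts 12633
```

View pics/w2.png

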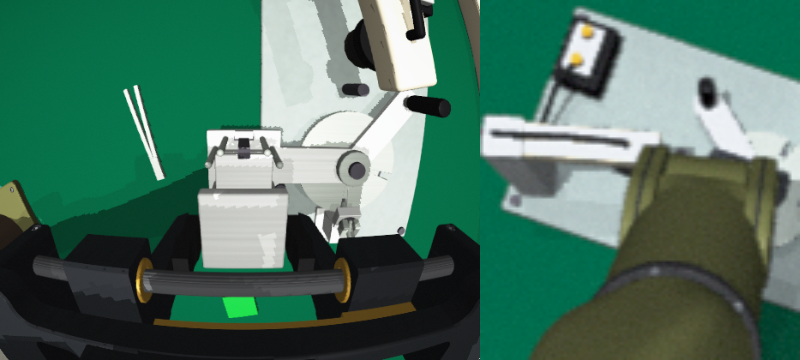

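The plate is held at about (242,230) of the wrist half, lined up with the magazine behind it (rods at 210–275, 150). I'll measure the held plate against the rods.

```bash
python3 - <<'E'
from h import *
s=load('wrist');P=fcloud(s);V=s['image'].max(2)
yaw=np.radians(70.7);xd=np.array([np.cos(yaw),np.sin(yaw)]);yd=np.array([-xd[1],xd[0]])
near=np.hypot(P[...,0]-.471,P[...,1]-.009)<.04
m=near&(abs(P[...,2]-.2)<.008)&(V>100);q=P[m];print(len(q),q.mean(0),np.percentile(q[:,2],[5,50,95]))
D=(q[:,:2]-[.4718,.0098]);print('plate rel mouth: x',np.percentile(D@xd,[1,50,99]).round(4),'y',np.percentile(D@yd,[1,50,99]).round(4))
m8=m.astype(np.uint8);c,_=cv2.findContours(m8,cv2.RETR_EXTERNAL,cv2.CHAIN_APPROX_NONE);c=max(c,key=cv2.contourArea);W=fplane(s,c[:,0],np.median(q[:,2]))[:,:2];print(cv2.minAreaRect((W*1000).astype(np.float32)))
m=(np.hypot(P[...,0]-.4718,P[...,1]-.0098)<.05)&(P[...,2]>.117)&(P[...,2]<.128);l,lab,st,cc=cv2.connectedComponentsWithStats(m.astype(np.uint8))
for i in range(1,l):
    if st[i,4]>6: p=P[lab==i].mean(0);print('rod',(p[:2]-[.4718,.0098])@np.c_[xd,yd],p[2].round(4))
E
```

```text
9227 [0.47236894 0.01303208 0.20061647] [0.19878155 0.20084078 0.2018042 ]
plate rel mouth: x [-0.0239  0.0043  0.0247] y [-0.0236  0.0007  0.0246]
((471.743408203125, 11.313913345336914), (52.011474609375, 49.36898422241211), 70.79157257080078)
rod [0.02920957 0.01897958] 0.1219
rod [ 0.0292446 -0.0186109] 0.1219
rod [0.02864264 0.00020524] 0.1205
rod [0.01912484 0.02915828] 0.1219
rod [ 0.01904995 -0.02902226] 0.1219
```

Request:
{"name": "drive_tool", "arguments": {"targets": [{"tx":0,"ty":-0.017,"tz":-0.7,"wx":0,"wy":0,"wz":0,"claw":-0.4},{"tx":0,"ty":0,"tz":-0.7,"wx":0,"wy":0,"wz":0,"claw":-0.4},{"tx":0,"ty":0,"tz":-0.7,"wx":0,"wy":0,"wz":0,"claw":-0.4},{"tx":0,"ty":0,"tz":-0.1,"wx":0,"wy":0,"wz":0,"claw":-0.4},{"tx":0,"ty":0,"tz":-0.1,"wx":0,"wy":0,"wz":0,"claw":-0.4},{"tx":0,"ty":0,"tz":-0.1,"wx":0,"wy":0,"wz":0,"claw":-0.4},{"tx":0,"ty":0,"tz":-0.1,"wx":0,"wy":0,"wz":0,"claw":-0.4},{"tx":0,"ty":0,"tz":-0.1,"wx":0,"wy":0,"wz":0,"claw":-0.4}]}}

```text
clock: 8.3
tool_pos: [0.4722, 0.0084, 0.1251]
eef_rot: [0.816, 0.578, 0.001, 0.001]
contact_force: [0.1, 1.0, 8.6]
opening: 0.56
finger_force: 40.0
```

Request:
{"name": "drive_tool", "arguments": {"targets": [{"tx":0,"ty":0,"tz":-0.1,"wx":0,"wy":0,"wz":0,"claw":-0.4},{"tx":0,"ty":0,"tz":-0.1,"wx":0,"wy":0,"wz":0,"claw":-0.4},{"tx":0,"ty":0,"tz":-0.1,"wx":0,"wy":0,"wz":0,"claw":-0.4},{"tx":0,"ty":0,"tz":-0.1,"wx":0,"wy":0,"wz":0,"claw":-0.4},{"tx":0,"ty":0,"tz":-0.1,"wx":0,"wy":0,"wz":0,"claw":-0.4},{"tx":0,"ty":0,"tz":0,"wx":0,"wy":0,"wz":0,"claw":-0.4},{"tx":0,"ty":0,"tz":0,"wx":0,"wy":0,"wz":0,"claw":-0.4},{"tx":0,"ty":0,"tz":0,"wx":0,"wy":0,"wz":0,"claw":-0.4}]}}

```text
clock: 9.1
tool_pos: [0.4716, 0.0083, 0.1094]
eef_rot: [0.816, 0.578, 0.0, 0.0]
contact_force: [2.2, 0.4, 3.2]
opening: 0.558
finger_force: 40.0
```

```bash
cat > mag.py <<'E'
from h import *
s=snap('wrist');P=fcloud(s);V=s['image'].max(2);S=r.get_state();print(S['tool_pos'],S['contact_force'])
yaw=np.radians(70.7);xd=np.array([np.cos(yaw),np.sin(yaw)]);yd=np.array([-xd[1],xd[0]])
D=(P[...,:2]-[.4718,.0098]);X=D@xd;Y=D@yd;Z=P[...,2]
m=(abs(X)<.019)&(abs(Y)<.022)&(abs(Z-.11)<.03)&(V>100);print('plate top z',m.sum(),np.percentile(Z[m],[5,50,95]).round(4))
for sx in(1,-1):
    m=(X*sx>.018)&(X*sx<.034)&(abs(Y)<.006)&(Z>.1)&(Z<.135);print('catch',sx,m.sum(),'x near top',np.percentile(X[m]*sx,[2,50]) if m.sum() else '', np.percentile(Z[m],[50,98]) if m.sum() else '')
E
python3 mag.py
```

```text
[0.47154168 0.00833033 0.10938968] [1.96447496 0.14432079 2.92631797]
plate top z 5980 [0.1071 0.108  0.109 ]
catch 1 770 x near top [0.01826167 0.02958239] [0.11344207 0.12241729]
catch -1 331 x near top [0.01815168 0.0225515 ] [0.10825747 0.11322518]
```

Request:
{"name": "drive_tool", "arguments": {"targets": [{"tx":0,"ty":0,"tz":-0.04,"wx":0,"wy":0,"wz":0,"claw":-0.4},{"tx":0,"ty":0,"tz":-0.03,"wx":0,"wy":0,"wz":0,"claw":-0.4},{"tx":0,"ty":0,"tz":0,"wx":0,"wy":0,"wz":0,"claw":-0.4},{"tx":0,"ty":0,"tz":0,"wx":0,"wy":0,"wz":0,"claw":0.3},{"tx":0,"ty":0,"tz":0,"wx":0,"wy":0,"wz":0,"claw":0.4},{"tx":0,"ty":0,"tz":0,"wx":0,"wy":0,"wz":0,"claw":0.4},{"tx":0,"ty":0,"tz":0,"wx":0,"wy":0,"wz":0,"claw":0.4},{"tx":0,"ty":0,"tz":0,"wx":0,"wy":0,"wz":0,"claw":0.4}]}}

```text
clock: 9.95
tool_pos: [0.4711, 0.0084, 0.1071]
eef_rot: [0.816, 0.578, -0.0, -0.0]
contact_force: [0.4, 0.4, -0.1]
opening: 0.697
finger_force: 0.0
```

```bash
python3 mag.py
```

```text
[0.47115458 0.00836641 0.10717344] [ 0.74865977 -0.35937196 -0.26191356]
plate top z 6214 [0.1086 0.1096 0.1104]
catch 1 845 x near top [0.01829931 0.02956968] [0.11327329 0.12227275]
catch -1 242 x near top [0.01818539 0.02151573] [0.10962933 0.11215415]
```

Request:
{"name": "drive_tool", "arguments": {"targets": [{"tx":0,"ty":0,"tz":0.96,"wx":0,"wy":0,"wz":0,"claw":0.4},{"tx":0,"ty":0,"tz":0.96,"wx":0,"wy":0,"wz":0,"claw":0.4},{"tx":0,"ty":0,"tz":0.96,"wx":0,"wy":0,"wz":0,"claw":0.4},{"tx":0,"ty":0,"tz":0.96,"wx":0,"wy":0,"wz":0,"claw":-0.2},{"tx":0,"ty":0,"tz":0.96,"wx":0,"wy":0,"wz":0,"claw":-0.2},{"tx":0.52,"ty":-0.927,"tz":0,"wx":0.118,"wy":-0.0413,"wz":0,"claw":-0.2},{"tx":0.52,"ty":-0.927,"tz":0,"wx":0.118,"wy":-0.0413,"wz":0,"claw":-0.2},{"tx":0.52,"ty":-0.927,"tz":0,"wx":0.118,"wy":-0.0413,"wz":0,"claw":-0.2}]}}

```text
clock: 10.8
tool_pos: [0.5105, -0.0582, 0.2505]
eef_rot: [0.803, 0.573, 0.131, -0.097]
contact_force: [0.1, 0.5, -1.0]
opening: 0.399
finger_force: 0.0
```

Request:
{"name": "drive_tool", "arguments": {"targets": [{"tx":0.52,"ty":-0.927,"tz":0,"wx":0.118,"wy":-0.0413,"wz":0,"claw":-0.2},{"tx":0.52,"ty":-0.927,"tz":0,"wx":0,"wy":0,"wz":0,"claw":-0.2},{"tx":0,"ty":0,"tz":-0.5,"wx":0,"wy":0,"wz":0,"claw":-0.2},{"tx":0,"ty":0,"tz":-0.5,"wx":0,"wy":0,"wz":0,"claw":-0.2},{"tx":0,"ty":0,"tz":-0.5,"wx":0,"wy":0,"wz":0,"claw":-0.2},{"tx":0,"ty":0,"tz":-0.5,"wx":0,"wy":0,"wz":0,"claw":-0.2},{"tx":0,"ty":0,"tz":-0.5,"wx":0,"wy":0,"wz":0,"claw":-0.2},{"tx":0,"ty":0,"tz":0,"wx":0,"wy":0,"wz":0,"claw":-0.2}]}}

```text
clock: 11.6
tool_pos: [0.5393, -0.1147, 0.1728]
eef_rot: [0.795, 0.564, 0.18, -0.135]
contact_force: [-0.4, 0.0, -0.0]
opening: 0.401
finger_force: 0.0
```

```bash
python3 - <<'E'
from h import *
s=snap('wrist');S=r.get_state();print(S['tool_pos'],S['eef_rot'],S['q'].round(2),S['opening'])
from scipy.spatial.transform import Rotation as R
M=R.from_quat(S['eef_rot']).as_matrix();print(M.round(3))
cv2.imwrite('pics/w3.png',cv2.resize(s['image'],(640,480)))
P=fcloud(s);V=s['image'].max(2)
yaw=np.radians(70.7);xd=np.array([np.cos(yaw),np.sin(yaw)]);yd=np.array([-xd[1],xd[0]]);A=np.array([.5853,-.030])
with np.errstate(all='ignore'): m=(np.hypot(P[...,0]-.557,P[...,1]+.107)<.035)&(P[...,2]>.088)&(P[...,2]<.13)&(V<75)
q=P[m];D=np.c_[(q[:,:2]-A)@xd,(q[:,:2]-A)@yd,q[:,2]];a=np.array([-.5,0,np.sqrt(3)/2]);e=np.array([np.sqrt(3)/2,0,.5])
print(len(q),np.percentile(D@a,[5,50,95]).round(4),np.percentile(D@e,[1,50,99]).round(4),np.percentile(D[:,1],[2,50,98]).round(4))
E
```

```text
[ 0.53995298 -0.11481203  0.17386351] [ 0.79461368  0.56394775  0.18009302 -0.13460512] [ 0.49  0.75 -0.19  1.87 -0.57  0.63  0.5 ] 0.40123282602403615
[[ 0.299  0.945  0.134]
 [ 0.848 -0.328  0.417]
 [ 0.438 -0.011 -0.899]]
1009 [0.132  0.1386 0.1398] [-0.0425 -0.0176 -0.0005] [-0.0049  0.0008  0.0064]
```

View pics/w3.png

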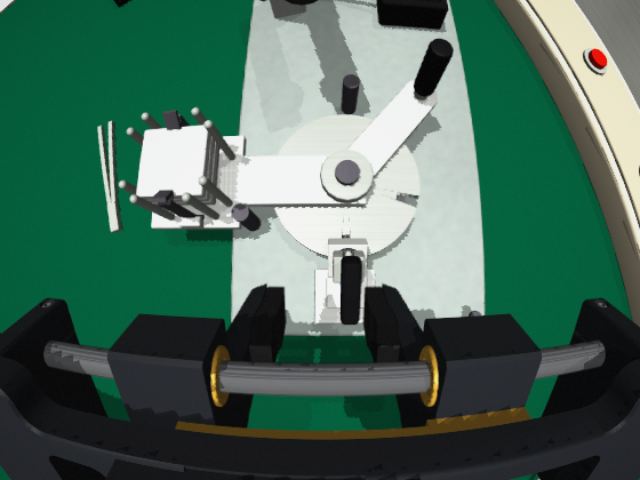

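Request:
{"name": "drive_tool", "arguments": {"targets": [{"tx":0.113,"ty":-0.148,"tz":-0.376,"wx":0.0315,"wy":-0.011,"wz":0,"claw":-0.2},{"tx":0.113,"ty":-0.148,"tz":-0.376,"wx":0.0315,"wy":-0.011,"wz":0,"claw":-0.2},{"tx":0.113,"ty":-0.148,"tz":-0.376,"wx":0,"wy":0,"wz":0,"claw":-0.2},{"tx":0,"ty":0,"tz":0,"wx":0,"wy":0,"wz":0,"claw":-0.2},{"tx":0.0345,"ty":0.098,"tz":-0.18,"wx":0,"wy":0,"wz":0,"claw":-0.2},{"tx":0.0345,"ty":0.098,"tz":-0.18,"wx":0,"wy":0,"wz":0,"claw":-0.2},{"tx":0.0345,"ty":0.098,"tz":-0.18,"wx":0,"wy":0,"wz":0,"claw":-0.2},{"tx":0,"ty":0,"tz":0,"wx":0,"wy":0,"wz":0,"claw":-0.2}]}}

```text
clock: 12.45
tool_pos: [0.5538, -0.118, 0.1241]
eef_rot: [0.787, 0.56, 0.208, -0.154]
contact_force: [-1.1, -0.3, -0.1]
opening: 0.404
finger_force: 0.0
```

```bash
cat > pose.py <<'E'
from h import *
from scipy.spatial.transform import Rotation as R
def st():
    S=r.get_state();M=R.from_quat(S['eef_rot']).as_matrix();print(S['clock'],S['tool_pos'],'x',M[:,0].round(3),'y',M[:,1].round(3),'z',M[:,2].round(3),S['contact_force'].round(1),S['opening'],S['q'].round(2));return S,M
E
python3 - <<'E'
from pose import *
S,M=st()
a=np.array([-.1653,-.4719,.866]);T=np.array([.5568,-.1088,.1042])
print('grasp rel tbar along a',(S['tool_pos']-11e-3*M[:,2]-T)@a,'to final units',((T-.009*a)-S['tool_pos'])/.03)
yd=np.array([-.9438,.3305,0]);Rt=np.c_[np.cross(-yd,-a),-yd,-a];print('rot to go (60deg units)',R.from_matrix(Rt@M.T).as_rotvec(degrees=True)/60)
E
```

```text
12.45 [ 0.5537846  -0.11798605  0.12414411] x [0.286 0.817 0.5  ] y [ 0.946 -0.325 -0.009] z [ 0.155  0.476 -0.866] [-1.1 -0.3 -0.1] 0.4037282249212183 [ 0.57  0.87 -0.27  1.84 -0.62  0.57  0.59]
grasp rel tbar along a 0.033104127067045165 to final units [ 0.15010323  0.44777174 -0.92460372]
rot to go (60deg units) [-0.00314192 -0.00834065 -0.0052806 ]
```

Request:
{"name": "drive_tool", "arguments": {"targets": [{"tx":0.0375,"ty":0.112,"tz":-0.231,"wx":0,"wy":-0.008,"wz":0,"claw":-0.2},{"tx":0.0375,"ty":0.112,"tz":-0.231,"wx":0,"wy":0,"wz":0,"claw":-0.2},{"tx":0.0375,"ty":0.112,"tz":-0.231,"wx":0,"wy":0,"wz":0,"claw":-0.2},{"tx":0.0375,"ty":0.112,"tz":-0.231,"wx":0,"wy":0,"wz":0,"claw":-0.2},{"tx":0,"ty":0,"tz":0,"wx":0,"wy":0,"wz":0,"claw":-0.2},{"tx":0,"ty":0,"tz":0,"wx":0,"wy":0,"wz":0,"claw":-0.9},{"tx":0,"ty":0,"tz":0,"wx":0,"wy":0,"wz":0,"claw":-0.9},{"tx":0,"ty":0,"tz":0,"wx":0,"wy":0,"wz":0,"claw":-0.9}], "force": 30}}

```text
clock: 13.25
tool_pos: [0.5587, -0.1063, 0.097]
eef_rot: [0.787, 0.56, 0.212, -0.151]
contact_force: [0.4, 0.0, 0.5]
opening: 0.149
finger_force: 0.0
```

```bash
python3 -c "
from pose import *
st()"
```

```text
13.25 [ 0.55865543 -0.10632844  0.09699201] x [0.283 0.817 0.502] y [ 0.945 -0.327  0.   ] z [ 0.164  0.474 -0.865] [0.4 0.  0.5] 0.14860126400905374 [ 0.56  0.92 -0.3   1.86 -0.64  0.49  0.62]
```

Request:
{"name": "drive_tool", "arguments": {"targets": [{"tx":0,"ty":0,"tz":0,"wx":0,"wy":0,"wz":0,"claw":-0.9},{"tx":0,"ty":0,"tz":0,"wx":0,"wy":0,"wz":0,"claw":-0.9},{"tx":-0.02,"ty":-0.057,"tz":0.105,"wx":0,"wy":0,"wz":0,"claw":-0.9},{"tx":-0.02,"ty":-0.057,"tz":0.105,"wx":0,"wy":0,"wz":0,"claw":-0.9},{"tx":-0.02,"ty":-0.057,"tz":0.105,"wx":0,"wy":0,"wz":0,"claw":-0.9},{"tx":-0.02,"ty":-0.057,"tz":0.105,"wx":0,"wy":0,"wz":0,"claw":-0.9},{"tx":0,"ty":0,"tz":0,"wx":0,"wy":0,"wz":0,"claw":-0.9},{"tx":0,"ty":0,"tz":0,"wx":0,"wy":0,"wz":0,"claw":-0.9}]}}

```text
clock: 14.05
tool_pos: [0.556, -0.1127, 0.1092]
eef_rot: [0.787, 0.56, 0.212, -0.151]
contact_force: [3.1, 3.1, -11.2]
opening: 0.132
finger_force: 30.0
```

```bash
python3 -c "
from pose import *
S,M=st(); print((S['tool_pos']-np.array([.5587,-.1063,.0970]))@np.array([-.1653,-.4719,.866]), S['contact_force']@np.array([-.1653,-.4719,.866]),S['finger_force'])"
```

```text
14.05 [ 0.55601468 -0.11266862  0.10918588] x [0.283 0.817 0.502] y [ 0.945 -0.327 -0.001] z [ 0.164  0.475 -0.865] [  3.1   3.1 -11.2] 0.1319789114217504 [ 0.57  0.9  -0.29  1.86 -0.63  0.52  0.62]
0.014002207601522036 -11.65064159273905 29.998029582202435
```

Request:
{"name": "drive_tool", "arguments": {"targets": [{"tx":0,"ty":0,"tz":0,"wx":0.0157,"wy":0.0448,"wz":-0.0823,"claw":-0.9},{"tx":0,"ty":0,"tz":0,"wx":0.0157,"wy":0.0448,"wz":-0.0823,"claw":-0.9},{"tx":0,"ty":0,"tz":0,"wx":0.0157,"wy":0.0448,"wz":-0.0823,"claw":-0.9},{"tx":0,"ty":0,"tz":0,"wx":0.0157,"wy":0.0448,"wz":-0.0823,"claw":-0.9},{"tx":0,"ty":0,"tz":0,"wx":0.0157,"wy":0.0448,"wz":-0.0823,"claw":-0.9},{"tx":0,"ty":0,"tz":0,"wx":0.0157,"wy":0.0448,"wz":-0.0823,"claw":-0.9},{"tx":0,"ty":0,"tz":0,"wx":0.0157,"wy":0.0448,"wz":-0.0823,"claw":-0.9},{"tx":0,"ty":0,"tz":0,"wx":0.0157,"wy":0.0448,"wz":-0.0823,"claw":-0.9}]}}

```text
clock: 14.85
tool_pos: [0.5566, -0.1132, 0.1091]
eef_rot: [0.943, 0.209, 0.138, -0.22]
contact_force: [4.0, 2.7, -10.8]
opening: 0.13
finger_force: 30.0
```

```bash
cat > ax.py <<'E'
from pose import *
S,M=st(); a=np.array([-.1653,-.4719,.866]);yd=np.array([-.9438,.3305,0]);Rt=np.c_[np.cross(-yd,-a),-yd,-a]
v=R.from_matrix(M@Rt.T).as_rotvec();print('twist',-v@a,'tilt err',v-(v@a)*a,'moment',S['moment'].round(2))
d=S['tool_pos']-np.array([.5587,-.1063,.0970]);print('pull',d@a,'lateral',d-(d@a)*a, 'F along a',S['contact_force']@a,S['finger_force'])
E
python3 ax.py
```

```text
14.85 [ 0.55660157 -0.11317293  0.10906056] x [0.875 0.334 0.352] y [ 0.455 -0.815 -0.358] z [ 0.167  0.473 -0.865] [  4.    2.7 -10.8] 0.13034323504023645 [ 0.45  0.88 -0.08  1.87 -0.88  0.62  0.05]
twist 0.7967597784939794 tilt err [ 0.00246839 -0.00131463 -0.00027308] moment [-1.21 -0.07 -0.3 ]
pull 0.014034653519801637 lateral [ 2.21502764e-04 -2.49978826e-04 -9.34472873e-05] F along a -11.23173599089407 29.995665550231934
```

Request:
{"name": "drive_tool", "arguments": {"targets": [{"tx":0,"ty":0,"tz":0,"wx":0.0157,"wy":0.0448,"wz":-0.0823,"claw":-0.9},{"tx":0,"ty":0,"tz":0,"wx":0.0157,"wy":0.0448,"wz":-0.0823,"claw":-0.9},{"tx":0,"ty":0,"tz":0,"wx":0.008,"wy":0.022,"wz":-0.041,"claw":-0.9},{"tx":0.006,"ty":0.016,"tz":-0.029,"wx":0,"wy":0,"wz":0,"claw":-0.9},{"tx":0.006,"ty":0.016,"tz":-0.029,"wx":0,"wy":0,"wz":0,"claw":-0.9},{"tx":0,"ty":0,"tz":0,"wx":0,"wy":0,"wz":0,"claw":-0.9},{"tx":0,"ty":0,"tz":0,"wx":0,"wy":0,"wz":0,"claw":-0.9},{"tx":0,"ty":0,"tz":0,"wx":0,"wy":0,"wz":0,"claw":-0.9}]}}

```text
clock: 15.65
tool_pos: [0.5568, -0.1125, 0.1076]
eef_rot: [0.961, 0.093, 0.11, -0.235]
contact_force: [5.1, 0.3, -11.4]
opening: 0.133
finger_force: 30.0
```

```bash
python3 ax.py
```

```text
15.65 [ 0.55680893 -0.11249324  0.10757097] x [0.959 0.126 0.256] y [ 0.23  -0.872 -0.432] z [ 0.168  0.473 -0.865] [  5.1   0.3 -11.4] 0.13299515584061156 [ 0.42  0.89 -0.04  1.87 -0.93  0.64 -0.15]
twist 1.0411094707183288 tilt err [ 0.00298442 -0.00209606 -0.00060895] moment [-1.5  -0.16 -0.53]
pull 0.012389641076927974 lateral [ 0.00015694 -0.00034657 -0.00015846] F along a -10.81442311192358 29.9983542971313
```

Request:
{"name": "drive_tool", "arguments": {"targets": [{"tx":0.003,"ty":0.008,"tz":-0.014,"wx":0,"wy":0,"wz":0,"claw":-0.9},{"tx":0,"ty":0,"tz":0,"wx":0,"wy":0,"wz":0,"claw":-0.2},{"tx":0,"ty":0,"tz":0,"wx":0,"wy":0,"wz":0,"claw":-0.2},{"tx":0,"ty":0,"tz":0,"wx":0,"wy":0,"wz":0,"claw":-0.2},{"tx":-0.083,"ty":-0.236,"tz":0.433,"wx":0,"wy":0,"wz":0,"claw":-0.2},{"tx":-0.083,"ty":-0.236,"tz":0.433,"wx":0,"wy":0,"wz":0,"claw":-0.2},{"tx":-0.083,"ty":-0.236,"tz":0.433,"wx":0,"wy":0,"wz":0,"claw":-0.2},{"tx":-0.083,"ty":-0.236,"tz":0.433,"wx":0,"wy":0,"wz":0,"claw":-0.2}]}}

```text
clock: 16.45
tool_pos: [0.5461, -0.1397, 0.1602]
eef_rot: [0.961, 0.093, 0.11, -0.237]
contact_force: [-0.5, 0.1, -0.8]
opening: 0.402
finger_force: 0.0
```

Request:
{"name": "drive_tool", "arguments": {"targets": [{"tx":0,"ty":0,"tz":0.5,"wx":-0.0944,"wy":0.033,"wz":0,"claw":-0.2},{"tx":0,"ty":0,"tz":0.5,"wx":-0.0944,"wy":0.033,"wz":0,"claw":-0.2},{"tx":0,"ty":0,"tz":0.5,"wx":-0.0944,"wy":0.033,"wz":0,"claw":-0.2},{"tx":0,"ty":0,"tz":0.5,"wx":-0.0944,"wy":0.033,"wz":0,"claw":-0.2},{"tx":0,"ty":0,"tz":0.5,"wx":-0.0944,"wy":0.033,"wz":0,"claw":-0.2},{"tx":0,"ty":0,"tz":0.17,"wx":0,"wy":0,"wz":0.12,"claw":-0.2},{"tx":0,"ty":0,"tz":0.17,"wx":0,"wy":0,"wz":0.12,"claw":-0.2},{"tx":0,"ty":0,"tz":0.17,"wx":0,"wy":0,"wz":0.12,"claw":-0.2}]}}

```text
clock: 17.25
tool_pos: [0.546, -0.1387, 0.25]
eef_rot: [0.959, 0.284, 0.001, -0.002]
contact_force: [0.2, -0.1, -1.3]
opening: 0.397
finger_force: 0.0
```

```bash
python3 - <<'E'
from h import *
from pose import st
S,M=st()
s=snap('wrist');t=snap('top')
cv2.imwrite('pics/w4.png',np.hstack([cv2.resize(s['image'],(480,360)),cv2.resize(t['image'][110:250,190:314],(320,360))]))
E
```

```text
17.25 [ 0.54602783 -0.13871362  0.24997296] x [0.838 0.545 0.003] y [ 0.545 -0.838 -0.003] z [ 0.     0.004 -1.   ] [ 0.2 -0.1 -1.3] 0.39710666042770737 [-0.06  0.63  0.39  1.77 -0.33  0.8  -0.5 ]
```

View pics/w4.png

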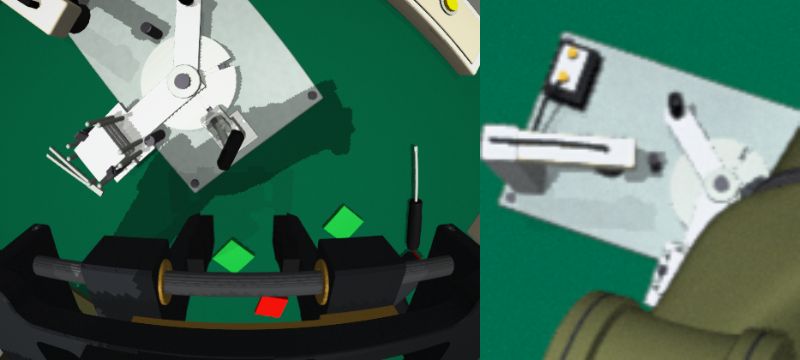

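The wrist half shows the T-bar at (230,150), turned and staying out. The plate sits in the magazine at (105,145).

Request:
{"name": "drive_tool", "arguments": {"targets": [{"tx":0.52,"ty":0.665,"tz":0,"wx":0,"wy":0,"wz":0.12,"claw":-0.2},{"tx":0.52,"ty":0.665,"tz":0,"wx":0,"wy":0,"wz":0.12,"claw":-0.2},{"tx":0.52,"ty":0.665,"tz":0,"wx":0,"wy":0,"wz":0.12,"claw":-0.2},{"tx":0.52,"ty":0.665,"tz":0,"wx":0,"wy":0,"wz":0.12,"claw":-0.2},{"tx":0.52,"ty":0.665,"tz":0,"wx":0,"wy":0,"wz":0.12,"claw":-0.2},{"tx":0.52,"ty":0.665,"tz":0,"wx":0,"wy":0,"wz":0.12,"claw":-0.2},{"tx":0.52,"ty":0.665,"tz":0,"wx":0,"wy":0,"wz":0.12,"claw":-0.2},{"tx":0.52,"ty":0.665,"tz":0,"wx":0,"wy":0,"wz":0.12,"claw":-0.2}]}}

```text
clock: 18.15
tool_pos: [0.6711, 0.0204, 0.2491]
eef_rot: [0.705, 0.709, -0.0, -0.003]
contact_force: [0.4, -1.0, -0.5]
opening: 0.398
finger_force: 0.0
```

Request:
{"name": "drive_tool", "arguments": {"targets": [{"tx":0,"ty":0,"tz":0,"wx":0,"wy":0,"wz":0.1,"claw":-0.1},{"tx":0,"ty":0,"tz":0,"wx":0,"wy":0,"wz":0.1,"claw":-0.1},{"tx":0,"ty":0,"tz":0,"wx":0,"wy":0,"wz":0.1,"claw":-0.1},{"tx":0,"ty":0,"tz":0,"wx":0,"wy":0,"wz":0.1,"claw":-0.1},{"tx":0,"ty":0,"tz":0,"wx":0,"wy":0,"wz":0.1,"claw":-0.1},{"tx":0,"ty":0,"tz":0,"wx":0,"wy":0,"wz":0,"claw":-0.1},{"tx":0,"ty":0,"tz":0,"wx":0,"wy":0,"wz":0,"claw":-0.1},{"tx":0,"ty":0,"tz":0,"wx":0,"wy":0,"wz":0,"claw":-0.1}]}}

```text
clock: 18.95
tool_pos: [0.6711, 0.0196, 0.2493]
eef_rot: [0.499, 0.866, -0.0, -0.002]
contact_force: [0.8, 0.3, -0.2]
opening: 0.45
finger_force: 0.0
```

```bash
python3 - <<'E'
from h import *
from pose import st
S,M=st()
s=snap('wrist');P=fcloud(s);V=s['image'].max(2)
with np.errstate(all='ignore'): m=(np.hypot(P[...,0]-.671,P[...,1]-.021)<.03)&(P[...,2]>.07)&(P[...,2]<.14)
q=P[m];print(len(q),q.mean(0),np.percentile(q[:,2],[2,98]))
for z0 in(.08,.1,.12):
    k=abs(q[:,2]-z0)<.01;print(z0,k.sum(),q[k].min(0).round(4),q[k].max(0).round(4))
e=np.array([.8599,.5105]);print('tool y vs radial deg',np.degrees(np.arctan2(M[1,1],M[0,1])))
E
```

```text
18.95 [0.67110778 0.01958546 0.24928556] x [-0.501  0.865  0.003] y [ 0.865  0.501 -0.002] z [-0.004  0.002 -1.   ] [ 0.8  0.3 -0.2] 0.4499110130958773 [-0.08  0.75 -0.03  1.41  0.02  0.99  0.41]
579 [0.668948   0.02364505 0.11527407] [0.07415312 0.12853455]
0.08 79 [0.6618 0.0188 0.0703] [0.6772 0.0296 0.0899]
0.1 92 [0.6618 0.0196 0.09  ] [0.6771 0.0296 0.1096]
0.12 408 [0.6618 0.0118 0.1102] [0.6794 0.0296 0.1296]
tool y vs radial deg 30.089847156820248
```

Request:
{"name": "drive_tool", "arguments": {"targets": [{"tx":0,"ty":0.03,"tz":-0.8,"wx":0,"wy":0,"wz":0.01,"claw":-0.1},{"tx":0,"ty":0,"tz":-0.8,"wx":0,"wy":0,"wz":0,"claw":-0.1},{"tx":0,"ty":0,"tz":-0.8,"wx":0,"wy":0,"wz":0,"claw":-0.1},{"tx":0,"ty":0,"tz":-0.8,"wx":0,"wy":0,"wz":0,"claw":-0.1},{"tx":0,"ty":0,"tz":-0.8,"wx":0,"wy":0,"wz":0,"claw":-0.1},{"tx":0,"ty":0,"tz":-0.4,"wx":0,"wy":0,"wz":0,"claw":-0.1},{"tx":0,"ty":0,"tz":-0.38,"wx":0,"wy":0,"wz":0,"claw":-0.1},{"tx":0,"ty":0,"tz":0,"wx":0,"wy":0,"wz":0,"claw":-0.1}]}}

```text
clock: 19.8
tool_pos: [0.6707, 0.0205, 0.105]
eef_rot: [0.494, 0.87, -0.001, -0.003]
contact_force: [-0.9, -0.4, 1.1]
opening: 0.451
finger_force: 0.0
```

Request:
{"name": "drive_tool", "arguments": {"targets": [{"tx":0,"ty":0,"tz":0,"wx":0,"wy":0,"wz":0,"claw":-0.8},{"tx":0,"ty":0,"tz":0,"wx":0,"wy":0,"wz":0,"claw":-0.8},{"tx":0,"ty":0,"tz":0,"wx":0,"wy":0,"wz":0,"claw":-0.8},{"tx":0,"ty":0,"tz":0,"wx":0,"wy":0,"wz":0,"claw":-0.8},{"tx":0,"ty":0,"tz":0,"wx":0,"wy":0,"wz":0,"claw":-0.8},{"tx":0,"ty":0,"tz":0,"wx":0,"wy":0,"wz":0,"claw":-0.8},{"tx":0,"ty":0,"tz":0,"wx":0,"wy":0,"wz":0,"claw":-0.8},{"tx":0,"ty":0,"tz":0,"wx":0,"wy":0,"wz":0,"claw":-0.8}], "force": 15}}

```text
clock: 20.6
tool_pos: [0.6711, 0.0198, 0.107]
eef_rot: [0.494, 0.87, -0.0, -0.002]
contact_force: [-3.4, -2.1, 6.4]
opening: 0.199
finger_force: 15.0
```

```bash
python3 - <<'E'
from h import *
from pose import st
S,M=st()
A=np.array([.5853,-.030]);p=S['tool_pos'][:2];d=p-A;rr=np.hypot(*d);az=np.arctan2(d[1],d[0]);print('r',rr,'az',np.degrees(az))
# circular arc at radius .1 of 24 rows, 75 deg + 1 overshoot
th=az-np.radians(np.linspace(0,76,25));w=A+.1*np.c_[np.cos(th),np.sin(th)];w[0]=p
print((np.diff(w,axis=0)/.03).round(3).tolist(), 76/24/60)
E
```

```text
20.6 [0.67105234 0.01983677 0.10699565] x [-0.512  0.859  0.003] y [ 0.859  0.512 -0.003] z [-0.004  0.001 -1.   ] [-3.4 -2.1  6.4] 0.19869297549922416 [-0.08  0.92 -0.03  1.52  0.03  0.71  0.41]
r 0.09918249707614685 az 30.163908041866858
[[0.112, -0.148], [0.079, -0.166], [0.07, -0.17], [0.06, -0.174], [0.051, -0.177], [0.041, -0.18], [0.031, -0.182], [0.021, -0.183], [0.01, -0.184], [0.0, -0.184], [-0.01, -0.184], [-0.02, -0.183], [-0.03, -0.182], [-0.04, -0.18], [-0.05, -0.177], [-0.06, -0.174], [-0.069, -0.171], [-0.079, -0.167], [-0.088, -0.162], [-0.096, -0.157], [-0.105, -0.151], [-0.113, -0.145], [-0.121, -0.139], [-0.129, -0.132]] 0.05277777777777778
```

Request:
{"name": "drive_tool", "arguments": {"targets": [{"tx":0.09,"ty":-0.158,"tz":0,"wx":0,"wy":0,"wz":-0.053,"claw":-0.8},{"tx":0.08,"ty":-0.166,"tz":0,"wx":0,"wy":0,"wz":-0.053,"claw":-0.8},{"tx":0.07,"ty":-0.17,"tz":0,"wx":0,"wy":0,"wz":-0.053,"claw":-0.8},{"tx":0.06,"ty":-0.174,"tz":0,"wx":0,"wy":0,"wz":-0.053,"claw":-0.8},{"tx":0.05,"ty":-0.177,"tz":0,"wx":0,"wy":0,"wz":-0.053,"claw":-0.8},{"tx":0.041,"ty":-0.18,"tz":0,"wx":0,"wy":0,"wz":-0.053,"claw":-0.8},{"tx":0.031,"ty":-0.182,"tz":0,"wx":0,"wy":0,"wz":-0.053,"claw":-0.8},{"tx":0.021,"ty":-0.183,"tz":0,"wx":0,"wy":0,"wz":-0.053,"claw":-0.8}]}}

```text
clock: 21.4
tool_pos: [0.6843, -0.021, 0.107]
eef_rot: [0.674, 0.739, 0.0, -0.002]
contact_force: [-3.2, 1.2, 6.7]
opening: 0.197
finger_force: 15.0
```

```bash
cat > sw.py <<'E'
from pose import *
S,M=st();A=np.array([.5853,-.030]);d=S['tool_pos'][:2]-A;az=np.degrees(np.arctan2(d[1],d[0]));print('r',np.hypot(*d),'az',az,'swing',np.radians(30.7-az),'tool y',np.degrees(np.arctan2(M[1,1],M[0,1])),'F tang cw',S['contact_force'][:2]@np.array([d[1],-d[0]])/np.hypot(*d))
E
python3 sw.py
```

```text
21.4 [ 0.68433365 -0.02101307  0.10699824] x [-0.092  0.996  0.004] y [ 0.996  0.092 -0.002] z [-0.003  0.004 -1.   ] [-3.2  1.2  6.7] 0.1970596030522586 [-0.08  0.94  0.08  1.48 -0.1   0.73  0.14]
r 0.09944058012023106 az 5.185173610985432 swing 0.44531772856303975 tool y 5.300640216915149 F tang cw -1.4554663830344658
```

Swing is moving with −1.5 N of drag, as expected. Continuing along the arc.

Request:
{"name": "drive_tool", "arguments": {"targets": [{"tx":0.01,"ty":-0.184,"tz":0,"wx":0,"wy":0,"wz":-0.053,"claw":-0.8},{"tx":0,"ty":-0.184,"tz":0,"wx":0,"wy":0,"wz":-0.053,"claw":-0.8},{"tx":-0.01,"ty":-0.184,"tz":0,"wx":0,"wy":0,"wz":-0.053,"claw":-0.8},{"tx":-0.02,"ty":-0.183,"tz":0,"wx":0,"wy":0,"wz":-0.053,"claw":-0.8},{"tx":-0.03,"ty":-0.182,"tz":0,"wx":0,"wy":0,"wz":-0.053,"claw":-0.8},{"tx":-0.04,"ty":-0.18,"tz":0,"wx":0,"wy":0,"wz":-0.053,"claw":-0.8},{"tx":-0.05,"ty":-0.177,"tz":0,"wx":0,"wy":0,"wz":-0.053,"claw":-0.8},{"tx":-0.06,"ty":-0.174,"tz":0,"wx":0,"wy":0,"wz":-0.053,"claw":-0.8}]}}

```text
clock: 22.2
tool_pos: [0.6791, -0.0641, 0.107]
eef_rot: [0.82, 0.573, 0.002, -0.002]
contact_force: [-1.7, 1.3, 4.0]
opening: 0.2
finger_force: 15.0
```

Request:
{"name": "drive_tool", "arguments": {"targets": [{"tx":-0.069,"ty":-0.171,"tz":0,"wx":0,"wy":0,"wz":-0.053,"claw":-0.8},{"tx":-0.079,"ty":-0.167,"tz":0,"wx":0,"wy":0,"wz":-0.053,"claw":-0.8},{"tx":-0.088,"ty":-0.162,"tz":0,"wx":0,"wy":0,"wz":-0.053,"claw":-0.8},{"tx":-0.096,"ty":-0.157,"tz":0,"wx":0,"wy":0,"wz":-0.053,"claw":-0.8},{"tx":-0.105,"ty":-0.151,"tz":0,"wx":0,"wy":0,"wz":-0.053,"claw":-0.8},{"tx":-0.113,"ty":-0.145,"tz":0,"wx":0,"wy":0,"wz":-0.053,"claw":-0.8},{"tx":0,"ty":0,"tz":0,"wx":0,"wy":0,"wz":0,"claw":-0.8},{"tx":0,"ty":0,"tz":0,"wx":0,"wy":0,"wz":0,"claw":-0.8}]}}

```text
clock: 23.0
tool_pos: [0.6626, -0.0937, 0.107]
eef_rot: [0.903, 0.43, 0.001, -0.001]
contact_force: [-2.3, -0.9, 5.7]
opening: 0.195
finger_force: 15.0
```

```bash
python3 sw.py
```

```text
23.0 [ 0.66257439 -0.0937268   0.10699254] x [0.63  0.777 0.003] y [ 0.777 -0.63  -0.   ] z [ 0.002  0.003 -1.   ] [-2.3 -0.9  5.7] 0.1950466453175767 [-0.06  0.94  0.27  1.54 -0.34  0.71 -0.32]
r 0.10016205491902565 az -39.51178756594637 swing 1.2254268667365793 tool y -39.05166592620333 F tang cw 2.1236031517615266
```

Request:
{"name": "drive_tool", "arguments": {"targets": [{"tx":-0.051,"ty":-0.059,"tz":0,"wx":0,"wy":0,"wz":-0.02,"claw":-0.8},{"tx":-0.052,"ty":-0.058,"tz":0,"wx":0,"wy":0,"wz":-0.02,"claw":-0.8},{"tx":-0.053,"ty":-0.057,"tz":0,"wx":0,"wy":0,"wz":-0.02,"claw":-0.8},{"tx":-0.054,"ty":-0.056,"tz":0,"wx":0,"wy":0,"wz":-0.02,"claw":-0.8},{"tx":-0.023,"ty":-0.023,"tz":0,"wx":0,"wy":0,"wz":0,"claw":-0.8},{"tx":0,"ty":0,"tz":0,"wx":0,"wy":0,"wz":0,"claw":-0.8},{"tx":0,"ty":0,"tz":0,"wx":0,"wy":0,"wz":0,"claw":-0.8},{"tx":0,"ty":0,"tz":0,"wx":0,"wy":0,"wz":0,"claw":-0.8}]}}

```text
clock: 23.8
tool_pos: [0.6565, -0.1006, 0.107]
eef_rot: [0.92, 0.392, 0.002, -0.001]
contact_force: [0.2, 0.9, 5.4]
opening: 0.201
finger_force: 15.0
```

```bash
python3 sw.py
```

```text
23.8 [ 0.6564832  -0.10060903  0.10701274] x [0.693 0.721 0.005] y [ 0.721 -0.693  0.   ] z [ 0.004  0.004 -1.   ] [0.2 0.9 5.4] 0.20058958173492308 [-0.06  0.93  0.29  1.56 -0.37  0.7  -0.37]
r 0.10026307243160167 az -44.76798687023094 swing 1.3171648507373805 tool y -43.869078215263535 F tang cw -0.7973732371709216
```

Request:
{"name": "drive_tool", "arguments": {"targets": [{"tx":-0.024,"ty":-0.024,"tz":0,"wx":0,"wy":0,"wz":0,"claw":-0.8},{"tx":-0.024,"ty":-0.024,"tz":0,"wx":0,"wy":0,"wz":0,"claw":-0.8},{"tx":-0.024,"ty":-0.024,"tz":0,"wx":0,"wy":0,"wz":0,"claw":-0.8},{"tx":0,"ty":0,"tz":0,"wx":0,"wy":0,"wz":0,"claw":-0.8},{"tx":0,"ty":0,"tz":0,"wx":0,"wy":0,"wz":0,"claw":-0.8},{"tx":0,"ty":0,"tz":0,"wx":0,"wy":0,"wz":0,"claw":-0.8},{"tx":0,"ty":0,"tz":0,"wx":0,"wy":0,"wz":0,"claw":-0.8},{"tx":0,"ty":0,"tz":0,"wx":0,"wy":0,"wz":0,"claw":-0.8}]}}

```text
clock: 24.6
tool_pos: [0.6554, -0.1017, 0.107]
eef_rot: [0.92, 0.392, 0.004, -0.001]
contact_force: [3.9, 3.4, 6.0]
opening: 0.195
finger_force: 15.0
```

```bash
python3 sw.py
```

```text
24.6 [ 0.65540777 -0.10166956  0.10700566] x [0.693 0.721 0.007] y [ 0.721 -0.693  0.001] z [ 0.006  0.005 -1.   ] [3.9 3.4 6. ] 0.19476052631595706 [-0.06  0.93  0.28  1.57 -0.37  0.69 -0.37]
r 0.10025779795020259 az -45.63113317666556 swing 1.3322295957110926 tool y -43.84907732688428 F tang cw -5.1435444140023305
```

Request:
{"name": "drive_tool", "arguments": {"targets": [{"tx":0,"ty":0,"tz":0,"wx":0,"wy":0,"wz":0,"claw":-0.1},{"tx":0,"ty":0,"tz":0,"wx":0,"wy":0,"wz":0,"claw":-0.1},{"tx":0,"ty":0,"tz":0,"wx":0,"wy":0,"wz":0,"claw":-0.1},{"tx":0,"ty":0,"tz":0.6,"wx":0,"wy":0,"wz":0,"claw":-0.1},{"tx":0,"ty":0,"tz":0.8,"wx":0,"wy":0,"wz":0,"claw":-0.1},{"tx":0,"ty":0,"tz":0.8,"wx":0,"wy":0,"wz":0,"claw":-0.1},{"tx":0,"ty":0,"tz":0.8,"wx":0,"wy":0,"wz":0,"claw":-0.1},{"tx":0,"ty":0,"tz":0.8,"wx":0,"wy":0,"wz":0,"claw":-0.1}]}}

```text
clock: 25.4
tool_pos: [0.6521, -0.1033, 0.2204]
eef_rot: [0.92, 0.391, 0.0, -0.002]
contact_force: [0.6, 0.3, -0.3]
opening: 0.448
finger_force: 0.0
```

Request:
{"name": "drive_tool", "arguments": {"targets": [{"tx":-0.6,"ty":-0.215,"tz":0.15,"wx":0,"wy":0,"wz":-0.0975,"claw":-0.2},{"tx":-0.6,"ty":-0.215,"tz":0.15,"wx":0,"wy":0,"wz":-0.0975,"claw":-0.2},{"tx":-0.6,"ty":-0.215,"tz":0.15,"wx":0,"wy":0,"wz":-0.0975,"claw":-0.2},{"tx":-0.6,"ty":-0.215,"tz":0.15,"wx":0,"wy":0,"wz":-0.0975,"claw":-0.2},{"tx":-0.6,"ty":-0.215,"tz":0.15,"wx":0,"wy":0,"wz":-0.0975,"claw":-0.2},{"tx":-0.6,"ty":-0.215,"tz":0.15,"wx":0,"wy":0,"wz":-0.0975,"claw":-0.2},{"tx":0,"ty":0,"tz":0,"wx":0.0944,"wy":-0.033,"wz":0,"claw":-0.2},{"tx":0,"ty":0,"tz":0,"wx":0.0944,"wy":-0.033,"wz":0,"claw":-0.2}]}}

```text
clock: 26.2
tool_pos: [0.5446, -0.1405, 0.2471]
eef_rot: [0.99, 0.096, 0.046, -0.098]
contact_force: [1.0, -0.9, -0.8]
opening: 0.395
finger_force: 0.0
```

Request:
{"name": "drive_tool", "arguments": {"targets": [{"tx":0,"ty":0,"tz":-0.3,"wx":0.0944,"wy":-0.033,"wz":0,"claw":-0.2},{"tx":0,"ty":0,"tz":-0.3,"wx":0.0944,"wy":-0.033,"wz":0,"claw":-0.2},{"tx":0,"ty":0,"tz":-0.3,"wx":0.0944,"wy":-0.033,"wz":0,"claw":-0.2},{"tx":0,"ty":0,"tz":-0.4,"wx":0,"wy":0,"wz":0,"claw":-0.2},{"tx":0,"ty":0,"tz":-0.4,"wx":0,"wy":0,"wz":0,"claw":-0.2},{"tx":0,"ty":0,"tz":-0.4,"wx":0,"wy":0,"wz":0,"claw":-0.2},{"tx":0,"ty":0,"tz":-0.4,"wx":0,"wy":0,"wz":0,"claw":-0.2},{"tx":0,"ty":0,"tz":0,"wx":0,"wy":0,"wz":0,"claw":-0.2}]}}

```text
clock: 27.0
tool_pos: [0.5446, -0.1398, 0.1706]
eef_rot: [0.961, 0.093, 0.108, -0.237]
contact_force: [-0.2, 0.4, 0.6]
opening: 0.403
finger_force: 0.0
```

```bash
cat >> ax.py <<'E'
Rg=R.from_rotvec(-1.041*a).as_matrix()@Rt
print('rot to grip pose',R.from_matrix(Rg@M.T).as_rotvec(degrees=True)/60)
for k in(.06,.0): print(k,'units to go',(np.array([.5569,-.1123,.1072])+k*a-S['tool_pos'])/.03)
E
python3 ax.py; python3 - <<'E'
from h import *
s=snap('wrist');t=snap('top');cv2.imwrite('pics/w5.png',np.hstack([cv2.resize(s['image'],(480,360)),cv2.resize(t['image'][110:250,190:314],(320,360))]))
P=fcloud(s);V=s['image'].max(2);a=np.array([-.1653,-.4719,.866]);T=np.array([.5568,-.1088,.1042])
with np.errstate(all='ignore'): m=(np.linalg.norm(P-(T+.012*a),axis=-1)<.03)&(V<70)
q=P[m]-T;e1=np.array([.9438,-.3305,0]);e2=np.cross(a,e1)
q=q[q@a>.005];print(len(q),'out',np.percentile(q@a,[5,50,95]).round(4));f=q[q@a>.014];xy=np.c_[f@e1,f@e2]*1000;print(cv2.minAreaRect(xy.astype(np.float32)))
E
```

```text
27.0 [ 0.54461505 -0.13984497  0.17059104] x [0.959 0.128 0.252] y [ 0.23  -0.871 -0.435] z [ 0.164  0.475 -0.864] [-0.2  0.4  0.6] 0.4026304662260644 [ 0.39  0.79  0.1   1.84 -0.88  0.82 -0.19]
twist 1.0413280066515311 tilt err [0.00256961 0.00233202 0.00172481] moment [-0.51  0.32  0.04]
pull 0.08188795295711168 lateral [-0.00054887  0.00509796  0.00267607] F along a 0.41203126397749995 0.0
rot to grip pose [-0.00337242 -0.00085765 -0.00071324]
0.06 units to go [ 0.07889844 -0.02563438 -0.38103462]
0.0 units to go [ 0.40949844  0.91816562 -2.11303462]
1138 out [0.0148 0.0183 0.0195]
((1.1646862030029297, -1.8932723999023438), (42.869388580322266, 11.751152038574219), 30.4730281829834)
```

View pics/w5.png

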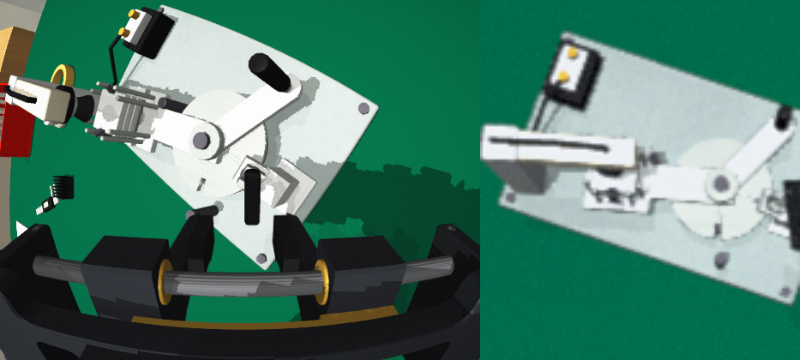

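Magazine is under the head (top half, at (615,185)). The T-bar at (252,195) of the wrist half lies between the fingers, lined up. Approaching and gripping it.

Request:
{"name": "drive_tool", "arguments": {"targets": [{"tx":0.04,"ty":-0.013,"tz":-0.19,"wx":-0.003,"wy":0,"wz":0,"claw":-0.2},{"tx":0.04,"ty":-0.013,"tz":-0.19,"wx":0,"wy":0,"wz":0,"claw":-0.2},{"tx":0.055,"ty":0.157,"tz":-0.289,"wx":0,"wy":0,"wz":0,"claw":-0.2},{"tx":0.055,"ty":0.157,"tz":-0.289,"wx":0,"wy":0,"wz":0,"claw":-0.2},{"tx":0.055,"ty":0.157,"tz":-0.289,"wx":0,"wy":0,"wz":0,"claw":-0.2},{"tx":0.055,"ty":0.157,"tz":-0.289,"wx":0,"wy":0,"wz":0,"claw":-0.2},{"tx":0.055,"ty":0.157,"tz":-0.289,"wx":0,"wy":0,"wz":0,"claw":-0.2},{"tx":0.055,"ty":0.157,"tz":-0.289,"wx":0,"wy":0,"wz":0,"claw":-0.2}]}}

```text
clock: 27.9
tool_pos: [0.5574, -0.1137, 0.1078]
eef_rot: [0.961, 0.092, 0.11, -0.235]
contact_force: [-0.8, 0.5, -0.5]
opening: 0.394
finger_force: 0.0
```

Request:
{"name": "drive_tool", "arguments": {"targets": [{"tx":0,"ty":0,"tz":0,"wx":0,"wy":0,"wz":0,"claw":-0.2},{"tx":0,"ty":0,"tz":0,"wx":0,"wy":0,"wz":0,"claw":-0.9},{"tx":0,"ty":0,"tz":0,"wx":0,"wy":0,"wz":0,"claw":-0.9},{"tx":0,"ty":0,"tz":0,"wx":0,"wy":0,"wz":0,"claw":-0.9},{"tx":0,"ty":0,"tz":0,"wx":0,"wy":0,"wz":0,"claw":-0.9},{"tx":0,"ty":0,"tz":0,"wx":0,"wy":0,"wz":0,"claw":-0.9},{"tx":0,"ty":0,"tz":0,"wx":0,"wy":0,"wz":0,"claw":-0.9},{"tx":0,"ty":0,"tz":0,"wx":0,"wy":0,"wz":0,"claw":-0.9}], "force": 30}}

```text
clock: 28.7
tool_pos: [0.5575, -0.1141, 0.1092]
eef_rot: [0.961, 0.092, 0.11, -0.235]
contact_force: [-1.5, 0.5, 5.3]
opening: 0.135
finger_force: 30.0
```

```bash
python3 ax.py
```

```text
28.7 [ 0.55748273 -0.11407806  0.10922869] x [0.959 0.126 0.255] y [ 0.229 -0.873 -0.431] z [ 0.168  0.472 -0.866] [-1.5  0.5  5.3] 0.1347740908182918 [ 0.41  0.89 -0.01  1.87 -0.95  0.66 -0.14]
twist 1.041552472619141 tilt err [ 0.00143504 -0.00240014 -0.00107041] moment [0.04 0.4  0.09]
pull 0.014461721746974389 lateral [ 0.00117326 -0.00095357 -0.00029517] F along a 4.606735684088365 30.0008116196841
rot to grip pose [-5.17909853e-05  2.13162723e-03  1.79647850e-03]
0.06 units to go [-0.35002446 -0.88453136  1.66437715]
0.0 units to go [-0.01942446  0.05926864 -0.06762285]
```

Request:
{"name": "drive_tool", "arguments": {"targets": [{"tx":-0.0055,"ty":-0.0157,"tz":0.029,"wx":0,"wy":0,"wz":0,"claw":-0.9},{"tx":0,"ty":0,"tz":0,"wx":-0.015,"wy":-0.0427,"wz":0.0783,"claw":-0.9},{"tx":0,"ty":0,"tz":0,"wx":-0.015,"wy":-0.0427,"wz":0.0783,"claw":-0.9},{"tx":0,"ty":0,"tz":0,"wx":-0.015,"wy":-0.0427,"wz":0.0783,"claw":-0.9},{"tx":0,"ty":0,"tz":0,"wx":-0.015,"wy":-0.0427,"wz":0.0783,"claw":-0.9},{"tx":0,"ty":0,"tz":0,"wx":-0.015,"wy":-0.0427,"wz":0.0783,"claw":-0.9},{"tx":0,"ty":0,"tz":0,"wx":-0.015,"wy":-0.0427,"wz":0.0783,"claw":-0.9},{"tx":0,"ty":0,"tz":0,"wx":-0.015,"wy":-0.0427,"wz":0.0783,"claw":-0.9}]}}

```text
clock: 29.5
tool_pos: [0.5569, -0.1128, 0.1091]
eef_rot: [0.878, 0.402, 0.181, -0.188]
contact_force: [1.1, 5.4, -6.7]
opening: 0.13
finger_force: 30.0
```

Request:
{"name": "drive_tool", "arguments": {"targets": [{"tx":0,"ty":0,"tz":0,"wx":-0.015,"wy":-0.0427,"wz":0.0783,"claw":-0.9},{"tx":0,"ty":0,"tz":0,"wx":-0.015,"wy":-0.0427,"wz":0.0783,"claw":-0.9},{"tx":0,"ty":0,"tz":0,"wx":-0.015,"wy":-0.0427,"wz":0.0783,"claw":-0.9},{"tx":0,"ty":0,"tz":0,"wx":-0.015,"wy":-0.0427,"wz":0.0783,"claw":-0.9},{"tx":0,"ty":0,"tz":0,"wx":0,"wy":0,"wz":0,"claw":-0.9},{"tx":0,"ty":0,"tz":0,"wx":0,"wy":0,"wz":0,"claw":-0.9},{"tx":0,"ty":0,"tz":0,"wx":0,"wy":0,"wz":0,"claw":-0.9},{"tx":0,"ty":0,"tz":0,"wx":0,"wy":0,"wz":0,"claw":-0.9}]}}

```text
clock: 30.3
tool_pos: [0.5565, -0.1121, 0.1085]
eef_rot: [0.787, 0.559, 0.212, -0.152]
contact_force: [2.4, 6.7, -7.6]
opening: 0.13
finger_force: 30.0
```

```bash
python3 ax.py
```

```text
30.3 [ 0.55645456 -0.11210133  0.1084598 ] x [0.285 0.816 0.504] y [ 0.944 -0.329 -0.002] z [ 0.164  0.476 -0.864] [ 2.4  6.7 -7.6] 0.13034004810327554 [ 0.56  0.9  -0.28  1.86 -0.65  0.53  0.63]
twist -0.0005931024510787757 tilt err [0.00458247 0.00056302 0.00118151] moment [-0.15 -0.04 -0.09]
pull 0.013033003032245413 lateral [-9.10884803e-05  3.48947447e-04  1.73217407e-04] F along a -10.144947337326283 29.998263828456402
rot to grip pose [ 0.15992186  0.47095497 -0.86135951]
0.06 units to go [-0.31575187 -0.95042244  1.69000673]
0.0 units to go [ 0.01484813 -0.00662244 -0.04199327]
```

Request:
{"name": "drive_tool", "arguments": {"targets": [{"tx":0.0143,"ty":0.041,"tz":-0.075,"wx":0,"wy":0,"wz":0,"claw":-0.9},{"tx":0.0143,"ty":0.041,"tz":-0.075,"wx":0,"wy":0,"wz":0,"claw":-0.9},{"tx":0.0143,"ty":0.041,"tz":-0.075,"wx":0,"wy":0,"wz":0,"claw":-0.9},{"tx":0.0143,"ty":0.041,"tz":-0.075,"wx":0,"wy":0,"wz":0,"claw":-0.9},{"tx":0.0143,"ty":0.041,"tz":-0.075,"wx":0,"wy":0,"wz":0,"claw":-0.9},{"tx":0,"ty":0,"tz":0,"wx":0,"wy":0,"wz":0,"claw":-0.9},{"tx":0,"ty":0,"tz":0,"wx":0,"wy":0,"wz":0,"claw":-0.9},{"tx":0,"ty":0,"tz":0,"wx":0,"wy":0,"wz":0,"claw":-0.9}]}}

```text
clock: 31.1
tool_pos: [0.5585, -0.1075, 0.0994]
eef_rot: [0.787, 0.559, 0.213, -0.151]
contact_force: [-4.6, 0.6, 10.5]
opening: 0.132
finger_force: 30.0
```

```bash
python3 ax.py
```

```text
31.1 [ 0.55846311 -0.10746705  0.09938138] x [0.285 0.816 0.503] y [ 0.944 -0.33  -0.   ] z [ 0.166  0.475 -0.864] [-4.6  0.6 10.5] 0.13194425805329688 [ 0.56  0.91 -0.29  1.86 -0.66  0.5   0.64]
twist -0.0004270500336796731 tilt err [ 0.00390458 -0.00095966  0.00022237] moment [0.65 0.68 0.45]
pull 0.002652164982936222 lateral [2.01508716e-04 8.45047246e-05 8.46045391e-05] F along a 9.584554958703356 30.001510363072157
rot to grip pose [ 0.16136406  0.47183014 -0.86042488]
0.06 units to go [-0.38270353 -1.10489827  1.99262069]
0.0 units to go [-0.05210353 -0.16109827  0.26062069]
```

Request:
{"name": "drive_tool", "arguments": {"targets": [{"tx":0,"ty":0,"tz":0,"wx":0,"wy":0,"wz":0,"claw":-0.2},{"tx":0,"ty":0,"tz":0,"wx":0,"wy":0,"wz":0,"claw":-0.2},{"tx":0,"ty":0,"tz":0,"wx":0,"wy":0,"wz":0,"claw":-0.2},{"tx":-0.083,"ty":-0.236,"tz":0.433,"wx":0,"wy":0,"wz":0,"claw":-0.2},{"tx":-0.083,"ty":-0.236,"tz":0.433,"wx":0,"wy":0,"wz":0,"claw":-0.2},{"tx":-0.083,"ty":-0.236,"tz":0.433,"wx":0,"wy":0,"wz":0,"claw":-0.2},{"tx":-0.083,"ty":-0.236,"tz":0.433,"wx":0,"wy":0,"wz":0,"claw":-0.2},{"tx":0,"ty":0,"tz":0,"wx":0,"wy":0,"wz":0,"claw":-0.2}]}}

```text
clock: 31.9
tool_pos: [0.5501, -0.1388, 0.1511]
eef_rot: [0.788, 0.558, 0.213, -0.148]
contact_force: [0.3, 0.3, 0.3]
opening: 0.4
finger_force: 0.0
```

```bash
python3 - <<'E'
from h import *
from pose import st
st()
s=snap('wrist');t=snap('scene');cv2.imwrite('pics/w6.png',np.hstack([cv2.resize(s['image'],(480,360)),cv2.resize(t['image'][190:325,200:320],(320,360))]))
P=fcloud(s);V=s['image'].max(2);a=np.array([-.1653,-.4719,.866]);T=np.array([.5568,-.1088,.1042]);e1=np.array([.9438,-.3305,0]);e2=np.cross(a,e1)
with np.errstate(all='ignore'): m=(np.linalg.norm(P-T,axis=-1)<.03)&(V<70)
q=P[m]-T;print(len(q),'out',np.percentile(q@a,[5,50,95]).round(4));f=q[q@a>.002];print(cv2.minAreaRect((np.c_[f@e1,f@e2]*1000).astype(np.float32)))
A=np.array([.5853,-.030]);yaw=np.radians(85.7);u=np.array([np.cos(yaw),np.sin(yaw)]);c=A+.12*u
m=(np.hypot(P[...,0]-c[0],P[...,1]-c[1])<.05)&(P[...,2]>.117)&(P[...,2]<.128);l,lab,sts,cc=cv2.connectedComponentsWithStats(m.astype(np.uint8))
n=np.array([-u[1],u[0]])
for i in range(1,l):
    if sts[i,4]>5: p=P[lab==i].mean(0);print('rod',(p[:2]-c)@np.c_[n,u])
m=(abs((P[...,:2]-c)@n)<.02)&(abs((P[...,:2]-c)@u)<.02)&(abs(P[...,2]-.105)<.02)&(V>90);print('plate z',m.sum(),np.percentile(P[m][:,2],[5,50,95]) if m.sum() else '')
E
```

```text
31.9 [ 0.5501271  -0.13884715  0.15112653] x [0.287 0.817 0.5  ] y [ 0.943 -0.334  0.005] z [ 0.171  0.47  -0.866] [0.3 0.3 0.3] 0.39972945488064066 [ 0.58  0.82 -0.24  1.83 -0.62  0.63  0.61]
1218 out [0.0039 0.0065 0.0077]
((0.1282362937927246, -1.7229194641113281), (11.69321346282959, 43.41510009765625), 0.194284126162529)
rod [ 0.02873018 -0.00519729]
rod [-0.02866324 -0.02250711]
rod [-0.01857608 -0.0317915 ]
rod [ 0.02925267 -0.02101455]
rod [ 0.01916043 -0.03148596]
plate z 550 [0.10869689 0.10955298 0.11047375]
```

View pics/w6.png

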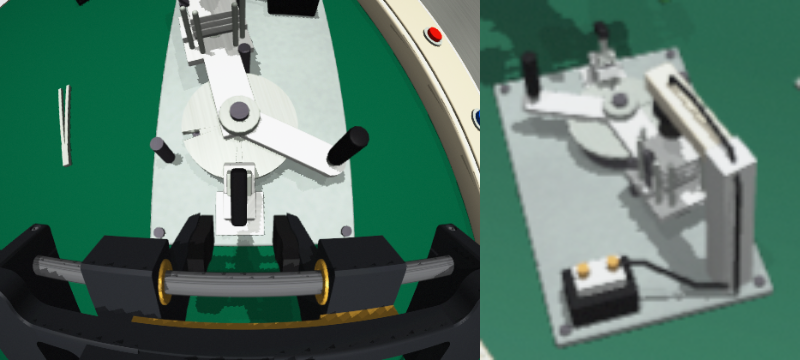

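The T-bar face is back at its starting height and its twist is about 0, so the pin is home. The magazine is centred under the head and the plate top is level with the catches. The robot is clear, so I'll hand in.

```bash
python3 -c "
from plant import workorder
print(workorder.finish_job())"
```

```text
the job is handed in; nothing more can be done
None
```

The job is handed in at about 32 s on the robot clock: the last camera checks showed the plate caught under both catches, the magazine under the suction head, and the plunger pin home with the robot clear; the hand-in call returned no verdict.

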